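# Load the eluent bottle lane under the bench riser

## Robot

A 6-joint arm with a two-finger parallel gripper is mounted at the origin on the work surface. World frame = base frame: x ahead of the robot, y to its left, z up, the work surface at z = 0. Lengths are in mm, angles in rad, forces in N, time in s.
With the tool pointing down it reaches from about 275 to 725 mm from the base axis. Payload 15.9 kg.
Tool frame: the origin (TCP) lies midway between the tips of the shut fingers; the grasp point (between the pads) lies 19 mm behind it (arm.tcp_to_grasp is the distance from the TCP to the grasp point, in mm); z points along the fingers, y is the line along which they close (so a half turn about z gives the same grasp; the last joint's range is limited). The gripper opens to 85 mm and grips with 20 to 120 N. Pads are 22 mm wide; open, the fingers measure 114 mm over their backs; the gripper's body (76 mm by 85 mm) begins 54 mm behind the grasp point. The pads swing forward as they close: fully open they stand 13 mm farther back than shut.
Start: joints at [1.229, 0.213, -0.034, 1.323, 0, 1.571], TCP at [167.585, 471.063, 231.306] pointing down, gripper open.
Joint ranges: [-2.98, 2.98], [-0.74, 1.72], [-1.14, 1.35], [-2.1, 2.04], [-1.57, 1.44], [-3.14, 3.14]. Speed limits (rad/s): [1.89, 1.89, 2.39, 2.57, 3.14, 3.14].

## Interface

Orientations are given as a rotation vector (axis times angle).
In Python, from bench import status, imaging, arm gives the robot as it stands.
- The arm moves only by the tool play_rows, never from a script. Its argument "plan" is a list of rows, each an object of numbers: "gripper": the closure, from 0 (fully open) to 1 (shut); "dx", "dy", "dz": the shift along the tool's x, y, z scaled (see below); "wx", "wy", "wz": the turn, a rotation vector about the tool's x, y, z scaled (see below). In form: [{"gripper": .., "dx": .., "dy": .., "dz": .., "wx": .., "wy": .., "wz": ..}, ...]. A call has 1 to 12 rows; each row shifts and turns the commanded pose from where the row before left it, along the tool's axes as they then stand; what a row does not reach is not made up. The controller multiplies each number of a shift by 0.04 m and each number of a turn by 6 degrees. A row lasts 1/12 s, in which the tool goes at most 41.7 mm and 7.16 degrees, less where a joint would pass 70% of its speed; a pose out of reach is approached as far as the arm can. A call with a number of a shift or a turn outside -1 to 1 is refused whole. A call with a gripper value outside its range is refused whole. The fingers move at their own pace and stop on an object; "grip_force" is the grip in N (left out, the last holds). Time passes only in rows, so rows that do not move let the fingers close. It gives the time, the measured TCP pose, the force, the opening and the grip force at its end, in the units of the state.
- status.read_state(): the state, without advancing time (a new reading comes with each control period).
- imaging.grab_frame(name): name is "scene" or "side" or "wrist"; returns a dict with "image" (400x640x3 uint8, red, green, blue), "fov_y" (degrees; the focal length in pixels is half the picture's height over the tangent of half this angle, whatever the lens; pixels are square), "cx", "cy" (the principal point, pixels), "R" (3x3) and "t" (3): a world point X has camera coordinates R X + t; the wrist camera has in their place "hand_eye" (4x4, takes a point from camera to tool coordinates, whose origin is the TCP and whose axes are the flange's). Camera axes: x right, y down, z forward; pixel columns grow to the right and rows downward; lengths in mm; the calibration is good to about 2 mm. A picture is of the moment at which its call begins: read the wrist's pose just before it. There is no depth.
- arm.sign_off(): hands the job in; it is judged then, once.
The state is a dict: "clock": time; "q": joint angles; "dq": joint speeds; "tau": joint torques, N m; "tool_pos": TCP position; "ee_rot": TCP orientation; "wrist_force": force on the tool from outside, world axes, zero at the start; "moment": the same for the moment, N m; "grip_width": finger opening in mm; "grip_force": force on a finger pad.
Only numpy, scipy, OpenCV 4.12 (cv2) and the standard library are available. Lean on these libraries where they do the work, as an engineer would, in place of code of your own. Each camera call takes 0.05 s, during which the arm holds its last target. There are 200 camera calls.

## Task

Put the three foil-wrapped bottles with blue caps away upright, in single file between the guide rails under the clear riser: stand each in the mouth of the lane and push it in until it is under the riser before you bring the next, which drives the others ahead of it. Push the last one gently until the row is tight and presses the sprung orange plate at the far end in by a few millimetres, no more, and leave the row holding it so. Do not knock a bottle over, and leave the white-capped bottle and everything else on the bench and riser where they are.

Things in the scene. Friction and masses are not known exactly. Their poses are not given: they have to be found in the camera images.
- bottle1: 100 ml laboratory bottle in foil, yellow tape band, blue screw cap; one of three alike, order free. Origin: centre of its underside, z up. Body 56 mm in diameter up to 64 mm, shoulder above, cap 46 mm in diameter from 79 to 105 mm (top). 0.16 to 0.32 kg, centre of mass about 45 mm up; slides on the bench at about 1 to 4 N. May be taken by cap or body.
- bottle2: the second foil-wrapped bottle with a blue cap, same as bottle1
- bottle3: the third foil-wrapped bottle with a blue cap, same as bottle1
- lane: bottle lane and riser, fixed. Origin on the bench, on the lane's centre line, below the riser's front edge; +x runs into the lane (away from the robot, turned by its yaw), z up. Bottles slide on the bench. Each side has two steel guide rails 8 mm thick, centred 22 and 48 mm up; 66 mm clear between the sides, x = -40 to 215 mm. Stanchions outside, 56 mm tall, reach 51 mm off the centre line.
- lane_mouth (a point): the lane's mouth, on the bench on its centre line, 80 mm before the riser's front edge (lane x = -80 mm): here the guide rails begin, flared to 106 mm clear, narrowing to 66 mm clear at lane x = -40 mm. Axes as lane.
- lane_edge (a point): middle of the front lower edge of the riser's clear shelf (blue trim), 140 mm above the bench. The shelf is 8 mm thick, 240 mm deep (lane x = 0 to 240), 216 mm wide, on legs at 98 mm either side of the centre line. It keeps an upright gripper from following a bottle in: the near side of the last bottle ends from 5 mm before to 28 mm behind this edge, so the tool must lean in.
- plate (a joint): how far the sprung orange plate that closes the lane's far end is pressed in, m: 0 relaxed, growing away from the robot, full travel 0.016. Plate 56 mm wide, 8 to 52 mm up, square across the lane; its place varies and is not given: relaxed face 162 to 186 mm behind the riser's front edge. Spring 1 N per mm plus 2 N guide friction: with the bottles' friction it stays in a few mm when let go.
- spare: clear glass bottle with a white cap and paper band, same size as the others; not part of the job. Origin at the centre of its underside.
- beaker: bystander: glass beaker, 68 mm across, 90 mm tall; origin at the centre of its underside
- vialbox: bystander: closed cardboard box, 125 x 85 x 45 mm; origin at the centre of its underside
- wrench: bystander: steel wrench 140 mm long, lying along its x
- marker: bystander: black marker pen 120 mm long, 14 mm thick, lying along its x
- tape: bystander: roll of yellow tape, 90 mm across, 19 mm tall, lying flat
- jar: bystander: jar with red cap, 60 mm across, 70 mm tall; origin at the centre of its underside
- filterbox: bystander: white and green box 70 x 100 x 35 mm standing on the riser's shelf towards its back

How it is judged (in metres and radians):
On the way, in this order (a step that is already met when the one before it is completed fails the run):
1. a first bottle stands under the riser between the rails (centre at least 20 mm behind its front edge), the other two still clear of the mouth ((((x of bottle1 in the frame of lane above 0.02 m and (angle between bottle1's own z axis and vertical below 0.08 rad and height (world z) of bottle1 below 0.006 m and y of bottle1 in the frame of lane between -0.01 and 0.01 m)) and horizontal distance between each of bottle2, bottle3 and lane_mouth above 0.075 m) or ((x of bottle2 in the frame of lane above 0.02 m and (angle between bottle2's own z axis and vertical below 0.08 rad and height (world z) of bottle2 below 0.006 m and y of bottle2 in the frame of lane between -0.01 and 0.01 m)) and horizontal distance between each of bottle1, bottle3 and lane_mouth above 0.075 m) or ((x of bottle3 in the frame of lane above 0.02 m and (angle between bottle3's own z axis and vertical below 0.08 rad and height (world z) of bottle3 below 0.006 m and y of bottle3 in the frame of lane between -0.01 and 0.01 m)) and horizontal distance between each of bottle1, bottle2 and lane_mouth above 0.075 m))), for 0.2 s.
2. a second bottle likewise, the third still clear of the mouth (((horizontal distance between bottle1 and lane_mouth above 0.075 m and (x of bottle2 in the frame of lane above 0.02 m and (angle between bottle2's own z axis and vertical below 0.08 rad and height (world z) of bottle2 below 0.006 m and y of bottle2 in the frame of lane between -0.01 and 0.01 m)) and (x of bottle3 in the frame of lane above 0.02 m and (angle between bottle3's own z axis and vertical below 0.08 rad and height (world z) of bottle3 below 0.006 m and y of bottle3 in the frame of lane between -0.01 and 0.01 m))) or (horizontal distance between bottle2 and lane_mouth above 0.075 m and (x of bottle1 in the frame of lane above 0.02 m and (angle between bottle1's own z axis and vertical below 0.08 rad and height (world z) of bottle1 below 0.006 m and y of bottle1 in the frame of lane between -0.01 and 0.01 m)) and (x of bottle3 in the frame of lane above 0.02 m and (angle between bottle3's own z axis and vertical below 0.08 rad and height (world z) of bottle3 below 0.006 m and y of bottle3 in the frame of lane between -0.01 and 0.01 m))) or (horizontal distance between bottle3 and lane_mouth above 0.075 m and (x of bottle1 in the frame of lane above 0.02 m and (angle between bottle1's own z axis and vertical below 0.08 rad and height (world z) of bottle1 below 0.006 m and y of bottle1 in the frame of lane between -0.01 and 0.01 m)) and (x of bottle2 in the frame of lane above 0.02 m and (angle between bottle2's own z axis and vertical below 0.08 rad and height (world z) of bottle2 below 0.006 m and y of bottle2 in the frame of lane between -0.01 and 0.01 m))))), for 0.2 s.
3. the third stands in the lane too, the row tight and pressing the plate in (horizontal distance between bottle1 and bottle2 below 0.118 m and horizontal distance between each of bottle1, bottle2 and bottle3 below 0.118 m and angle between each of bottle1, bottle2, bottle3's own z axis and vertical below 0.08 rad and height (world z) of each of bottle1, bottle2, bottle3 below 0.006 m and y of bottle1 in the frame of lane between -0.01 and 0.01 m and y of bottle2 in the frame of lane between -0.01 and 0.01 m and y of bottle3 in the frame of lane between -0.01 and 0.01 m and value of joint plate above 0.001 m), for 0.2 s.
At the end, for the whole second after the job is handed in: All three bottles stand upright (5 degrees) between the rails in one tight row (any two within 118 mm, centre to centre), which holds the orange plate pressed in by 1 to 11 mm, all at rest (all of step 3 and value of joint plate below 0.011 m and linear speed of each of bottle1, bottle2, bottle3 below 0.01 m/s); the robot touches nothing.
It fails at once if the orange plate is driven in further than 11 mm (value of joint plate above 0.011 m).
It fails at once if a bottle is tipped more than 30 degrees (angle between any of bottle1, bottle2, bottle3, spare's own z axis and vertical above 0.52 rad).
It fails at once if a bystander is moved more than 30 mm (the marker, which can roll, 40 mm) (distance of any of spare, beaker, vialbox, wrench, tape, jar, filterbox from where it was at the start of the episode above 0.03 m or distance of marker from where it was at the start of the episode above 0.04 m).
It also fails if it takes over 72 s, if anything falls off the work surface, if the arm or the gripper's body presses on something with over 40 N, if the wrist force passes 120 N, or if a joint passes its speed limit or range.

## Working session

There is one attempt and no reset: what is moved stays moved. The work goes in short steps, Python scripts to look and compute and a tool call to move; the robot and the scene stay as the last step left them, time stands still between calls to the robot, and variables do not carry over. Pictures are saved under pics/ and viewed, at most 10 in all, crops included, and the job is handed in when it is done.

Besides the shell and the picture viewer there is one more tool, called as name([rows], argument=value, ...), one row to a line, values as JSON. play_rows: Moves the arm, as the interface text tells. Its arguments: {"type":"object","properties":{"plan":{"type":"array","items":{"type":"object","properties":{"gripper":{"type":"number"},"dx":{"type":"number","minimum":-1,"maximum":1},"dy":{"type":"number","minimum":-1,"maximum":1},"dz":{"type":"number","minimum":-1,"maximum":1},"wx":{"type":"number","minimum":-1,"maximum":1},"wy":{"type":"number","minimum":-1,"maximum":1},"wz":{"type":"number","minimum":-1,"maximum":1}}}},"grip_force":{"type":"number"}},"required":["plan"]}

```bash
mkdir -p pics; ls; python3 - <<'E'
from bench import status, imaging, arm
import cv2,numpy as np
s=status.read_state();print(s)
for n in("scene","side"):
    f=imaging.grab_frame(n);cv2.imwrite(f"pics/{n}0.png",f["image"][:,:,::-1]);print(n,f["fov_y"],f["cx"],f["cy"],np.array(f["R"]).round(4).tolist(),np.array(f["t"]).round(1), f.keys())
E
```

```text
pics
{'clock': 0.0, 'q': array([ 1.22898258e+00,  2.13333848e-01, -3.50442273e-02,  1.32349711e+00,
       -8.41639142e-06,  1.57082553e+00]), 'dq': array([-0.00119949,  0.00069769,  0.00101106, -0.00136358,  0.0007756 ,
        0.00016018]), 'tau': array([ 9.60931502e-04, -6.86157846e+01,  4.87122381e+01,  1.75058143e-02,
       -1.03663254e-05,  6.18859033e-06]), 'tool_pos': array([167.48921972, 470.75980225, 230.83320844]), 'ee_rot': array([-5.34325086e-01, -3.09564172e+00,  1.67214390e-03]), 'wrist_force': array([-0.31562901, -0.21090813, -0.10968782]), 'moment': array([-0.00564333, -0.02852541, -0.02067374]), 'grip_force': 0.0, 'grip_width': 85.57954292765153}
scene 43.5687765429993 323.30308123144715 202.9469599102169 [[-0.1627, 0.9866, -0.015], [0.7133, 0.1071, -0.6926], [-0.6817, -0.1234, -0.7211]] [  95.8 -307.6 2120.7] dict_keys(['image', 'fov_y', 'cx', 'cy', 'R', 't'])
side 57.93572776105218 317.5093993828312 195.81662771663161 [[-0.9704, -0.2414, -0.0059], [-0.1769, 0.7274, -0.663], [0.1643, -0.6423, -0.7486]] [561.1 170.5 998.7] dict_keys(['image', 'fov_y', 'cx', 'cy', 'R', 't'])
```

View pics/scene0.png

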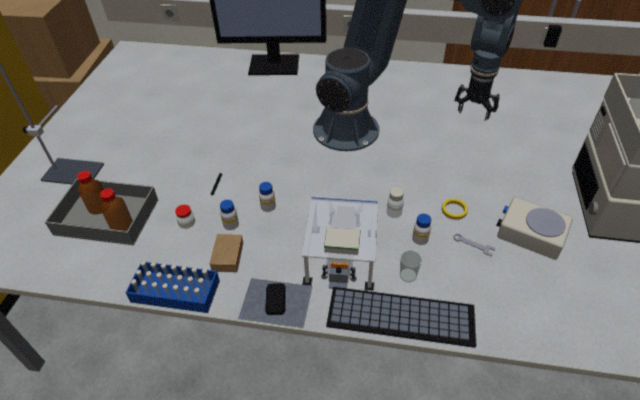

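View pics/side0.png

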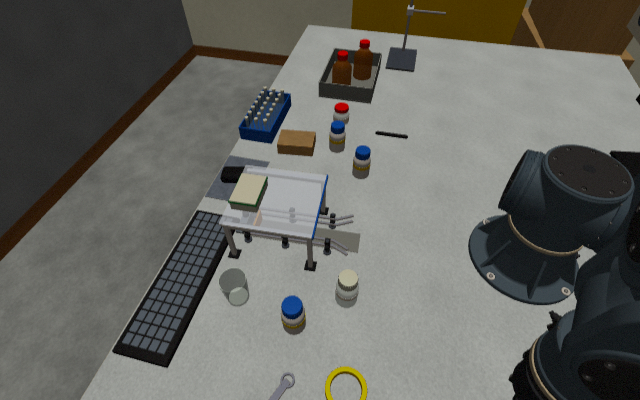

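The scene view shows blue caps at about (266,188), (228,206) and (422,220), and the white cap at (396,193). The riser's blue front trim runs from (311,199) to (378,202). In the side view the caps are at (363,153), (338,128) and (292,304), and the trim runs from (327,175) to (317,232).

```bash
cat > h.py <<'E'
import cv2,numpy as np
from bench import status, imaging, arm
from scipy.spatial.transform import Rotation as Ro
def grab(n):
    f=imaging.grab_frame(n);f["f"]=200/np.tan(np.radians(f["fov_y"])/2);f["R"]=np.array(f["R"]) if "R" in f else None;return f
def ray(f,p):
    d=np.array([(p[0]-f["cx"])/f["f"],(p[1]-f["cy"])/f["f"],1.]);R=f["R"];return -R.T@np.array(f["t"]),R.T@d
def onz(f,p,z):
    c,d=ray(f,p);return (c+d*(z-c[2])/d[2])
def tri(rs):
    A=np.zeros((3,3));b=np.zeros(3)
    for c,d in rs:
        d=d/np.linalg.norm(d);P=np.eye(3)-np.outer(d,d);A+=P;b+=P@c
    return np.linalg.solve(A,b)
def proj(f,X):
    c=f["R"]@np.array(X,float)+np.array(f["t"]);return f["f"]*c[:2]/c[2]+[f["cx"],f["cy"]]
def blobs(m,amin):
    n,l,s,c=cv2.connectedComponentsWithStats(m.astype(np.uint8));return [(c[i].round(1),s[i].tolist()) for i in range(1,n) if s[i][4]>=amin]
def blue(im):
    h=cv2.cvtColor(im,cv2.COLOR_RGB2HSV);return cv2.inRange(h,(100,120,50),(125,255,255))>0
E
python3 - <<'E'
from h import *
for n in("scene","side"):
    f=grab(n);print(n)
    for c,s in blobs(blue(f["image"]),12):print(c,s,onz(f,c,92).round(1), onz(f,c,140).round(1))
f=grab("scene");a=cv2.resize(f["image"][180:300,290:450],None,fx=4.5,fy=4.5,interpolation=2)
cv2.imwrite("pics/s1.png",a[:,:,::-1])
f=grab("side");a=cv2.resize(f["image"][150:290,210:370],None,fx=4.2,fy=4.2,interpolation=2)
cv2.imwrite("pics/s2.png",a[:,:,::-1])
E
```

```text
scene
[265.5 187.8] [259, 182, 13, 13, 128] [ 479.5 -222.1   92. ] [ 526.5 -205.6  140. ]
[226.4 206. ] [220, 200, 14, 13, 137] [ 585.  -332.2   92. ] [ 627.9 -311.4  140. ]
[505.2 208.7] [504, 206, 4, 7, 18] [458.2 594.6  92. ] [506.1 579.1 140. ]
[423.4 220.1] [417, 214, 14, 14, 152] [550.2 327.3  92. ] [594.5 322.3 140. ]
[174.5 290.1] [126, 262, 93, 50, 2357] [ 935.5 -382.6   92. ] [ 964.6 -359.8  140. ]
side
[263.5 122.1] [239, 93, 51, 50, 710] [ 846.1 -298.4   92. ] [ 819.  -239.3  140. ]
[337.2 125.1] [331, 120, 14, 12, 116] [ 592.7 -341.9   92. ] [ 581.4 -280.1  140. ]
[362.4 151.5] [356, 146, 14, 14, 142] [ 486.2 -227.2   92. ] [ 481.5 -172.5  140. ]
[319.3 207.4] [312, 175, 16, 65, 110] [564.8  31.   92. ] [555.2  69.6 140. ]
[291.6 306.3] [282, 296, 21, 23, 360] [556.5 326.1  92. ] [547.5 346.4 140. ]
```

View pics/s2.png

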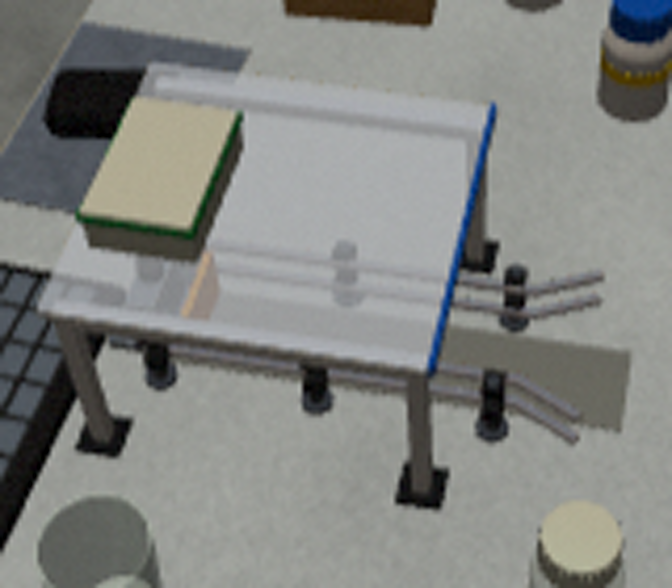

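View pics/s1.png

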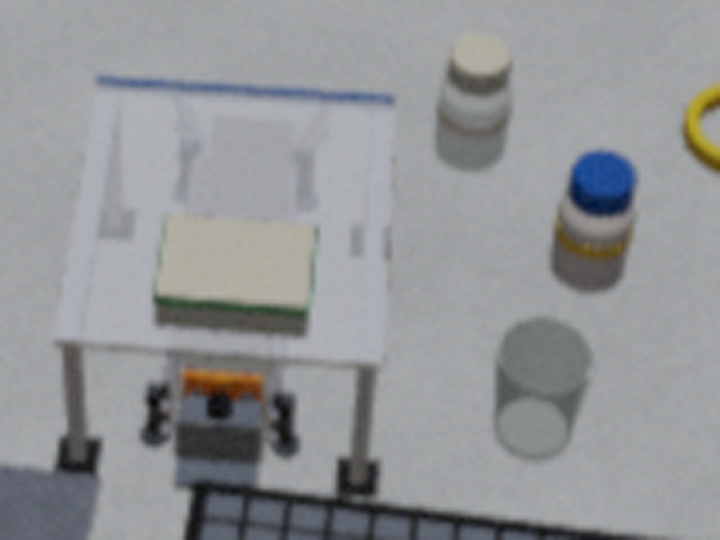

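The side crop shows the rails flaring towards the robot, the orange plate at about (200,285) and the trim from (492,104) to (432,372). The scene crop shows the trim from (97,80) to (395,99).

```bash
python3 - <<'E'
from h import *
a=grab("scene");b=grab("side")
E=[]
for p,q in(((311.6,197.8),(327.1,174.8)),((377.8,202),(312.9,238.6))):
    X=tri([ray(a,p),ray(b,q)]);E.append(X);print("trim",X.round(1),onz(a,p,144).round(1),onz(b,q,144).round(1))
d=E[1]-E[0];print("yaw",np.degrees(np.arctan2(-d[0],d[1])),"w",np.linalg.norm(d),"mid",(E[0]+E[1])/2)
for n,p,q in(("b1",(265.5,187.8),(362.4,151.5)),("b2",(226.4,206),(337.2,125.1)),("b3",(423.4,220.1),(291.6,306.3))):
    print(n,tri([ray(a,p),ray(b,q)]).round(1))
# white cap
print("spare top",onz(a,(290+481/4.5,180+55/4.5),105).round(1),onz(b,(210+580/4.2,150+537/4.2),105).round(1))
for n,p,z in (("beaker",(290+545/4.5,180+348/4.5),90),("plateR",(290+265/4.5,180+378/4.5),52),("plateL",(290+184/4.5,180+373/4.5),52)):print(n,onz(a,p,z).round(1))
# flares: rail ends upper in side view
for p in((603,275),(578,413)):print("flare",onz(b,(210+p[0]/4.2,150+p[1]/4.2),52).round(1))
for p in((600,298),(576,437)):print("flareL",onz(b,(210+p[0]/4.2,150+p[1]/4.2),24).round(1))
print("jar",onz(a,(184,212),70),onz(b,(341,107),70),"marker",onz(a,(217,183),7))
E
```

```text
trim [560.1 -41.3 150.6] [553.8 -42.6 144. ] [561.5 -47.7 144. ]
trim [545.2 174.1 148.5] [540.7 173.8 144. ] [546.2 171.4 144. ]
yaw 3.9484729432069976 w 215.8636765790282 mid [552.65835516  66.41270531 149.54127962]
b1 [ 485.6 -220.    98.3]
b2 [ 591.1 -329.7  100.2]
b3 [555.3 327.4  97. ]
spare top [446.8 233.2 105. ] [446.  233.1 105. ]
beaker [708.5 294.3  90. ]
plateR [734.3 106.1  52. ]
plateL [738.5  49.6  52. ]
flare [470.4   4.7  52. ]
flare [466.  118.2  52. ]
flareL [470.8   3.   24. ]
flareL [465.7 118.1  24. ]
jar [ 614.29298171 -477.33440427   70.        ] [ 606.6394809  -481.00221587   70.        ] marker [ 398.060091   -440.16935706    7.        ]
```

play_rows([
  {"dx":-0.8,"dy":-0.1,"gripper":0},
  {"dx":-0.8,"dy":-0.1,"gripper":0},
  {"dx":-0.8,"dy":-0.1,"gripper":0},
  {"dx":-0.8,"dy":-0.1,"gripper":0},
  {"dx":-0.8,"dy":-0.1,"gripper":0},
  {"dx":-0.8,"dy":-0.1,"gripper":0},
  {"dx":-0.8,"dy":-0.1,"gripper":0},
  {"dx":-0.8,"dy":-0.1,"gripper":0},
  {"wz":-1,"gripper":0},
  {"wz":-1,"gripper":0},
  {"wz":-1,"gripper":0},
  {"wz":-1,"gripper":0},
])

```text
invalid input at $.plan[0]: expected keys gripper, dx, dy, dz, wx, wy, wz
```

play_rows([
  {"wy":-0.9,"gripper":0},
  {"wy":-0.9,"gripper":0},
  {"wy":-0.9,"gripper":0},
  {"wy":-0.9,"gripper":0},
  {"wy":-0.9,"gripper":0},
  {"wy":-0.9,"gripper":0},
  {"wy":-0.9,"gripper":0},
  {"wy":-0.9,"gripper":0},
  {"wy":-0.3,"gripper":0},
  {"gripper":0},
  {"gripper":0},
])

```text
invalid input at $.plan[0]: expected keys gripper, dx, dy, dz, wx, wy, wz
```

```bash
cat >> h.py <<'E'
LO=np.array([552.,66.7,0]);YAW=np.radians(3.9)
F=np.array([np.cos(YAW),np.sin(YAW),0]);L=np.array([-F[1],F[0],0])
def pose():
    s=status.read_state();R=Ro.from_rotvec(s["ee_rot"]).as_matrix();return s,s["tool_pos"],R
def lane(p): d=np.array(p)-LO;return np.array([d@F,d@L,d[2]])
def unlane(x,y,z): return LO+x*F+y*L+[0,0,z]
def go(targets):
    s,p,R=pose()
    for t in targets:
        d=R.T@(np.array(t)-p)/40;print("to",np.round(t,1),"tool rows total",d.round(2));p=np.array(t)
def show():
    s,p,R=pose();print("t",round(s["clock"],2),"p",p.round(1),"lane",lane(p).round(1),"z",R[:,2].round(3),"y",R[:,1].round(3),"F",(np.array(s["wrist_force"])).round(2),"g",s["grip_width"].__round__(1),"q",np.round(s["q"],2))
def wristcam():
    s,p,R=pose();f=grab("wrist");H=np.array(f["hand_eye"]);T=np.eye(4);T[:3,:3]=R;T[:3,3]=p;C=np.linalg.inv(T@H);f["R"]=C[:3,:3];f["t"]=C[:3,3];return f
E
python3 - <<'E'
from h import *
show()
s,p,R=pose()
print("rot err to ideal (tool axes,deg):",np.degrees(Ro.from_matrix(R.T@np.column_stack([-(F+[0,0,1])/2**.5,L,(F-[0,0,1])/2**.5])).as_rotvec()).round(2))
f=wristcam();cv2.imwrite("pics/w1.png",f["image"][:,:,::-1])
for c,a in blobs(blue(f["image"]),40):print(c,a,onz(f,c,98).round(1))
E
```

```text
t 0.4 p [167.6 471.  231.2] lane [-356.   429.5  231.2] z [-0. -0. -1.] y [ 0.335  0.942 -0.   ] F [-0.32  0.28 -0.15] g 85.5 q [ 1.23  0.21 -0.03  1.32  0.    1.57]
rot err to ideal (tool axes,deg): [ -9.23 -44.36 -22.26]
[476.1 294.7] [465, 290, 19, 15, 99] [344.6 596.8  98. ]
```

All keys are required.

play_rows([
  {"dx":-0.8,"dy":-0.1,"dz":0,"wx":0,"wy":0,"wz":0,"gripper":0},
  {"dx":-0.8,"dy":-0.1,"dz":0,"wx":0,"wy":0,"wz":0,"gripper":0},
  {"dx":-0.8,"dy":-0.1,"dz":0,"wx":0,"wy":0,"wz":0,"gripper":0},
  {"dx":-0.8,"dy":-0.1,"dz":0,"wx":0,"wy":0,"wz":0,"gripper":0},
  {"dx":-0.8,"dy":-0.1,"dz":0,"wx":0,"wy":0,"wz":0,"gripper":0},
  {"dx":-0.8,"dy":-0.1,"dz":0,"wx":0,"wy":0,"wz":0,"gripper":0},
  {"dx":-0.8,"dy":-0.1,"dz":0,"wx":0,"wy":0,"wz":0,"gripper":0},
  {"dx":-0.8,"dy":-0.1,"dz":0,"wx":0,"wy":0,"wz":0,"gripper":0},
  {"dx":0,"dy":0,"dz":0,"wx":0,"wy":0,"wz":-1,"gripper":0},
  {"dx":0,"dy":0,"dz":0,"wx":0,"wy":0,"wz":-1,"gripper":0},
  {"dx":0,"dy":0,"dz":0,"wx":0,"wy":0,"wz":-1,"gripper":0},
  {"dx":0,"dy":0,"dz":0,"wx":0,"wy":0,"wz":-1,"gripper":0},
])

```text
clock: 1.45
tool_pos: [398.3, 354.9, 231.2]
ee_rot: [0.128, -3.139, 0.0]
wrist_force: [-1.1, 0.2, 0.7]
grip_width: 85.8
grip_force: 0.0
```

play_rows([
  {"dx":0,"dy":0,"dz":0,"wx":0,"wy":-0.9,"wz":0,"gripper":0},
  {"dx":0,"dy":0,"dz":0,"wx":0,"wy":-0.9,"wz":0,"gripper":0},
  {"dx":0,"dy":0,"dz":0,"wx":0,"wy":-0.9,"wz":0,"gripper":0},
  {"dx":0,"dy":0,"dz":0,"wx":0,"wy":-0.9,"wz":0,"gripper":0},
  {"dx":0,"dy":0,"dz":0,"wx":0,"wy":-0.9,"wz":0,"gripper":0},
  {"dx":0,"dy":0,"dz":0,"wx":0,"wy":-0.9,"wz":0,"gripper":0},
  {"dx":0,"dy":0,"dz":0,"wx":0,"wy":-0.9,"wz":0,"gripper":0},
  {"dx":0,"dy":0,"dz":0,"wx":0,"wy":-0.9,"wz":0,"gripper":0},
  {"dx":0,"dy":0,"dz":0,"wx":0,"wy":-0.3,"wz":0,"gripper":0},
  {"dx":0,"dy":0,"dz":0,"wx":0,"wy":0,"wz":0,"gripper":0},
  {"dx":0,"dy":0,"dz":0,"wx":0,"wy":0,"wz":0,"gripper":0},
])

```text
clock: 2.37
tool_pos: [397.6, 355.3, 231.2]
ee_rot: [-0.092, 2.356, 0.038]
wrist_force: [-0.8, 0.3, 0.7]
grip_width: 85.6
grip_force: 0.0
```

```bash
python3 - <<'E'
from h import *
show()
s,p,R=pose()
print("rot err to ideal (tool axes,deg):",np.degrees(Ro.from_matrix(R.T@np.column_stack([-(F+[0,0,1])/2**.5,L,(F-[0,0,1])/2**.5])).as_rotvec()).round(2))
f=wristcam();cv2.imwrite("pics/w1.png",f["image"][:,:,::-1])
for c,a in blobs(blue(f["image"]),40):print(c,a,onz(f,c,98).round(1))
b=np.array([555,327.5,0]);g=b+F*13.4+[0,0,78.6]
go([g-80*R[:,2],g])
E
```

```text
t 2.37 p [397.6 355.3 231.2] lane [-134.4  298.4  231.2] z [ 0.704  0.055 -0.708] y [-0.078  0.997 -0.   ] F [-0.76  0.26  0.75] g 85.6 q [ 1.09 -0.11 -0.66  0.54 -0.64  0.85]
rot err to ideal (tool axes,deg): [ 0.4  -0.08  0.41]
[584.5  61.7] [563, 44, 44, 36, 1103] [365.4 543.9  98. ]
[285.  179.1] [267, 162, 37, 35, 1132] [543.6 328.5  98. ]
[ 70.8 211.1] [0, 204, 143, 12, 1051] [660.7   9.4  98. ]
to [512.1 324.  135.2] tool rows total [-0.26 -1.01  3.67]
to [568.4 328.4  78.6] tool rows total [0. 0. 2.]
```

play_rows([
  {"dx":-0.07,"dy":-0.25,"dz":0.9,"wx":0,"wy":0,"wz":0,"gripper":0},
  {"dx":-0.07,"dy":-0.25,"dz":0.9,"wx":0,"wy":0,"wz":0,"gripper":0},
  {"dx":-0.06,"dy":-0.25,"dz":0.9,"wx":0,"wy":0,"wz":0,"gripper":0},
  {"dx":-0.06,"dy":-0.25,"dz":0.9,"wx":0,"wy":0,"wz":0,"gripper":0},
  {"dx":0,"dy":0,"dz":0,"wx":0,"wy":0,"wz":0,"gripper":0},
  {"dx":0,"dy":0,"dz":0,"wx":0,"wy":0,"wz":0,"gripper":0},
])

```text
clock: 2.92
tool_pos: [511.2, 322.1, 135.4]
ee_rot: [-0.088, 2.358, 0.034]
wrist_force: [0.4, 0.7, -0.3]
grip_width: 85.0
grip_force: 0.0
```

```bash
python3 - <<'E'
from h import *
show()
s,p,R=pose()
f=wristcam();cv2.imwrite("pics/w2.png",f["image"][:,:,::-1])
for c,a in blobs(blue(f["image"]),40):print(c,a,onz(f,c,98).round(1))
b=np.array([555,327.5,0]);g=b+F*13.4+[0,0,78.6]
print(proj(f,[555,327.5,105]),proj(f,[555,327.5,92]))
go([g])
E
```

```text
t 2.92 p [511.2 322.1 135.4] lane [-23.3 257.5 135.4] z [ 0.703  0.051 -0.709] y [-0.074  0.997 -0.001] F [ 0.4   0.68 -0.33] g 85.0 q [ 0.81  0.07 -0.8   0.07 -0.5   0.57]
[320.5 211.7] [289, 184, 63, 55, 3032] [540.  327.1  98. ]
[ 37.9 280.6] [0, 269, 75, 18, 538] [801.8 -51.9  98. ]
[319.35699466 228.9838837 ] [319.32361447 212.84913344]
to [568.4 328.4  78.6] tool rows total [0.   0.03 2.05]
```

View pics/w2.png

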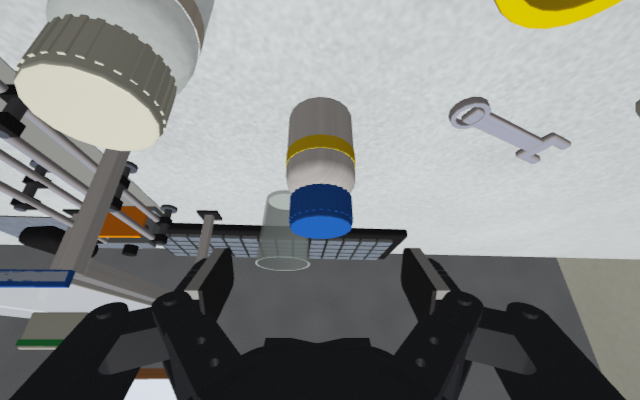

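The wrist view is upside down. It shows b3's cap top at about (321,227), within 2 px of the prediction, and centred between the open fingers.

play_rows([
  {"dx":0,"dy":0.01,"dz":0.7,"wx":0,"wy":0,"wz":0,"gripper":0},
  {"dx":0,"dy":0.01,"dz":0.7,"wx":0,"wy":0,"wz":0,"gripper":0},
  {"dx":0,"dy":0.01,"dz":0.64,"wx":0,"wy":0,"wz":0,"gripper":0},
  {"dx":0,"dy":0,"dz":0,"wx":0,"wy":0,"wz":0,"gripper":0},
  {"dx":0,"dy":0,"dz":0,"wx":0,"wy":0,"wz":0,"gripper":0.9},
  {"dx":0,"dy":0,"dz":0,"wx":0,"wy":0,"wz":0,"gripper":0.9},
  {"dx":0,"dy":0,"dz":0,"wx":0,"wy":0,"wz":0,"gripper":0.9},
  {"dx":0,"dy":0,"dz":0,"wx":0,"wy":0,"wz":0,"gripper":0.9},
  {"dx":0,"dy":0,"dz":0,"wx":0,"wy":0,"wz":0,"gripper":0.9},
  {"dx":0,"dy":0,"dz":0,"wx":0,"wy":0,"wz":0,"gripper":0.9},
], grip_force=40)

```text
clock: 3.8
tool_pos: [567.8, 330.0, 80.9]
ee_rot: [-0.09, 2.352, 0.04]
wrist_force: [-3.3, -1.1, 7.2]
grip_width: 45.1
grip_force: 40.3
```

```bash
python3 - <<'E'
from h import *
show();s,p,R=pose()
z=p[2]
g0=unlane(-120+13.4,0,z+3)
go([p+[0,0,130],[470,250,z+130], [420,64,z+130], unlane(-120+13.4,0,z+3), unlane(-30+13.4,0,z+3),unlane(-30+13.4,0,z+1)])
E
```

```text
t 3.8 p [567.8 330.   80.9] lane [ 33.6 261.6  80.9] z [ 0.707  0.056 -0.705] y [-0.077  0.997  0.002] F [-3.26 -1.14  7.16] g 45.1 q [ 0.74  0.25 -0.78 -0.13 -0.45  0.5 ]
to [567.8 330.  210.9] tool rows total [-2.3   0.   -2.29]
to [470.  250.  210.9] tool rows total [ 1.83 -1.81 -1.84]
to [420.   64.  210.9] tool rows total [ 1.13 -4.54 -1.14]
to [445.6  59.4  83.9] tool rows total [ 1.81 -0.17  2.69]
to [535.4  65.6  83.9] tool rows total [-1.59 -0.02  1.59]
to [535.4  65.6  81.9] tool rows total [ 0.04 -0.    0.04]
```

play_rows([
  {"dx":-0.46,"dy":0,"dz":-0.46,"wx":0,"wy":0,"wz":0,"gripper":0.9},
  {"dx":-0.46,"dy":0,"dz":-0.46,"wx":0,"wy":0,"wz":0,"gripper":0.9},
  {"dx":-0.46,"dy":0,"dz":-0.46,"wx":0,"wy":0,"wz":0,"gripper":0.9},
  {"dx":-0.46,"dy":0,"dz":-0.46,"wx":0,"wy":0,"wz":0,"gripper":0.9},
  {"dx":-0.46,"dy":0,"dz":-0.46,"wx":0,"wy":0,"wz":0,"gripper":0.9},
  {"dx":0.46,"dy":-0.45,"dz":-0.46,"wx":0,"wy":0,"wz":0,"gripper":0.9},
  {"dx":0.46,"dy":-0.45,"dz":-0.46,"wx":0,"wy":0,"wz":0,"gripper":0.9},
  {"dx":0.46,"dy":-0.45,"dz":-0.46,"wx":0,"wy":0,"wz":0,"gripper":0.9},
  {"dx":0.46,"dy":-0.45,"dz":-0.46,"wx":0,"wy":0,"wz":0,"gripper":0.9},
])

```text
clock: 4.55
tool_pos: [467.5, 248.5, 209.0]
ee_rot: [-0.091, 2.355, 0.038]
wrist_force: [-0.3, 0.3, -1.5]
grip_width: 45.1
grip_force: 43.0
```

play_rows([
  {"dx":0.19,"dy":-0.75,"dz":-0.19,"wx":0,"wy":0,"wz":0,"gripper":0.9},
  {"dx":0.19,"dy":-0.75,"dz":-0.19,"wx":0,"wy":0,"wz":0,"gripper":0.9},
  {"dx":0.19,"dy":-0.76,"dz":-0.19,"wx":0,"wy":0,"wz":0,"gripper":0.9},
  {"dx":0.19,"dy":-0.76,"dz":-0.19,"wx":0,"wy":0,"wz":0,"gripper":0.9},
  {"dx":0.19,"dy":-0.76,"dz":-0.19,"wx":0,"wy":0,"wz":0,"gripper":0.9},
  {"dx":0.19,"dy":-0.76,"dz":-0.19,"wx":0,"wy":0,"wz":0,"gripper":0.9},
  {"dx":0,"dy":0,"dz":0,"wx":0,"wy":0,"wz":0,"gripper":0.9},
  {"dx":0,"dy":0,"dz":0,"wx":0,"wy":0,"wz":0,"gripper":0.9},
])

```text
clock: 5.22
tool_pos: [419.9, 66.0, 209.6]
ee_rot: [-0.085, 2.354, 0.036]
wrist_force: [0.5, 0.9, -1.7]
grip_width: 44.9
grip_force: 43.0
```

```bash
python3 - <<'E'
from h import *
show();s,p,R=pose()
print("rot err",np.degrees(Ro.from_matrix(R.T@np.column_stack([-(F+[0,0,1])/2**.5,L,(F-[0,0,1])/2**.5])).as_rotvec()).round(2))
z=80.9
go([unlane(-120+13,0,z+3), unlane(-35+13,0,z+3),unlane(-35+13,0,z+1)])
f=wristcam();cv2.imwrite("pics/w3.png",f["image"][:,:,::-1])
for n in("scene","side"):
    f=grab(n);print(n,[(c,a[4]) for c,a in blobs(blue(f["image"]),30)]);h=cv2.cvtColor(f["image"],cv2.COLOR_RGB2HSV);m=cv2.inRange(h,(5,120,80),(20,255,255))>0
    print("orange",[(c,a) for c,a in blobs(m[200:300]if n=="scene" else m[200:240],6) ])
E
```

```text
t 5.22 p [419.9  66.  209.6] lane [-131.8    8.3  209.6] z [ 0.706  0.052 -0.706] y [-0.072  0.997  0.001] F [ 0.45  0.87 -1.69] g 44.9 q [ 0.25 -0.61 -1.06  0.34 -0.12  0.12]
rot err [0.2  0.05 0.16]
to [445.2  59.4  83.9] tool rows total [ 1.79 -0.21  2.66]
to [530.1  65.2  83.9] tool rows total [-1.5  -0.01  1.5 ]
to [530.1  65.2  81.9] tool rows total [ 0.04 -0.    0.04]
scene [(array([350.2, 152.9]), 150), (array([265.5, 187.9]), 129), (array([226.4, 206. ]), 137), (array([174.5, 290. ]), 2380)]
orange [(array([110.5,   5.1]), [103, 0, 16, 13, 129]), (array([339.1,  64.7]), [331, 62, 17, 7, 74]), (array([219.3,  64.4]), [217, 64, 5, 2, 7])]
side [(array([262.8, 124. ]), 890), (array([337.3, 126.7]), 157), (array([362.5, 152.4]), 174), (array([319.4, 207.4]), 111), (array([378.4, 192.5]), 228)]
orange []
```

View pics/w3.png

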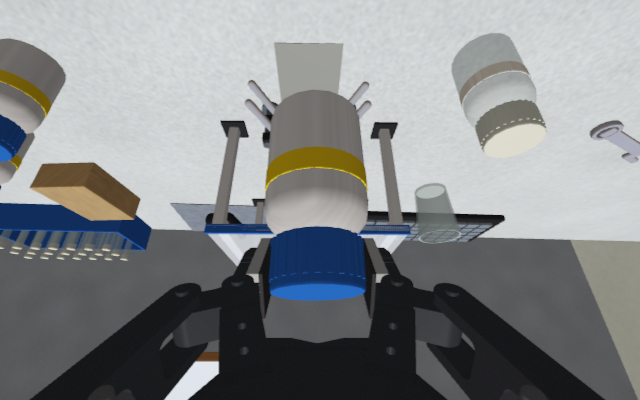

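The bottle is held upright. Trim ends are at (206,229) and (411,229), leg feet at (233,128) and (385,130), and upper flare tips at about (249,83) and (367,84). I'll use these to check the lane's centre line.

```bash
python3 - <<'E'
from h import *
f=wristcam()
for n,p,z in(("trimL",(206,229),144),("trimR",(411,229),144),("footL",(233,128),3),("footR",(385,130),3),("flL",(249,83),48),("flR",(367,84),48),("matL",(276,43),0),("matR",(342,43),0)):
    X=onz(f,p,z);print(n,X.round(1),lane(X).round(1))
E
```

```text
trimL [563.1 -38.1 144. ] [   3.9 -105.3  144. ]
trimR [545.8 179.5 144. ] [  1.5 113.  144. ]
footL [564.9 -28.9   3. ] [  6.3 -96.2   3. ]
footR [553.2 169.2   3. ] [  8.2 102.2   3. ]
flL [450.4  11.1  48. ] [-105.1  -48.5   48. ]
flR [443.3 115.8  48. ] [-105.1   56.4   48. ]
matL [443.6  32.1   0. ] [-110.5  -27.1    0. ]
matR [438.7  94.6   0. ] [-111.2   35.5    0. ]
```

```bash
python3 - <<'E'
from h import *
f=wristcam();s,p,R=pose()
print("grasp proj",proj(f,p-19*R[:,2]))
m=blue(f["image"]);m[:225]=0;c=[x for x in blobs(m,500)];print(c)
for dy in(0,3.6):
    go([unlane(-107,dy,84), unlane(-22,dy,84),unlane(-22,dy,82)])
E
```

```text
grasp proj [316.01627183 269.828918  ]
[(array([ 81.5, 233. ]), [0, 225, 148, 26, 1819]), (array([235.1, 229.1]), [200, 225, 73, 9, 609]), (array([320.7, 262.4]), [268, 225, 139, 76, 6924])]
to [445.2  59.4  84. ] tool rows total [ 1.78 -0.29  2.64]
to [530.1  65.2  84. ] tool rows total [-1.5  -0.02  1.5 ]
to [530.1  65.2  82. ] tool rows total [ 0.04 -0.    0.04]
to [445.  63.  84.] tool rows total [ 1.78 -0.2   2.64]
to [529.8  68.8  84. ] tool rows total [-1.5  -0.02  1.5 ]
to [529.8  68.8  82. ] tool rows total [ 0.04 -0.    0.04]
```

play_rows([
  {"dx":0.3,"dy":-0.04,"dz":0.44,"wx":0,"wy":0,"wz":0,"gripper":0.9},
  {"dx":0.3,"dy":-0.04,"dz":0.44,"wx":0,"wy":0,"wz":0,"gripper":0.9},
  {"dx":0.3,"dy":-0.04,"dz":0.44,"wx":0,"wy":0,"wz":0,"gripper":0.9},
  {"dx":0.3,"dy":-0.04,"dz":0.44,"wx":0,"wy":0,"wz":0,"gripper":0.9},
  {"dx":0.3,"dy":-0.04,"dz":0.44,"wx":0,"wy":0,"wz":0,"gripper":0.9},
  {"dx":0.28,"dy":-0.04,"dz":0.44,"wx":0,"wy":0,"wz":0,"gripper":0.9},
  {"dx":0,"dy":0,"dz":0,"wx":0,"wy":0,"wz":0,"gripper":0.9},
  {"dx":0,"dy":0,"dz":0,"wx":0,"wy":0,"wz":0,"gripper":0.9},
])

```text
clock: 6.13
tool_pos: [465.6, 67.6, 121.3]
ee_rot: [-0.092, 2.412, 0.029]
wrist_force: [-0.7, 0.2, -2.3]
grip_width: 44.9
grip_force: 43.2
```

play_rows([
  {"dx":-0.25,"dy":0,"dz":0.25,"wx":0,"wy":0,"wz":0,"gripper":0.9},
  {"dx":-0.25,"dy":0,"dz":0.25,"wx":0,"wy":0,"wz":0,"gripper":0.9},
  {"dx":-0.25,"dy":0,"dz":0.25,"wx":0,"wy":0,"wz":0,"gripper":0.9},
  {"dx":-0.25,"dy":0,"dz":0.25,"wx":0,"wy":0,"wz":0,"gripper":0.9},
  {"dx":0,"dy":0,"dz":0,"wx":0,"wy":0,"wz":0,"gripper":0.9},
  {"dx":0,"dy":0,"dz":0,"wx":0,"wy":0,"wz":0,"gripper":0.9},
])

```text
clock: 6.63
tool_pos: [522.7, 71.3, 120.2]
ee_rot: [-0.091, 2.409, 0.028]
wrist_force: [-1.1, -1.9, -2.5]
grip_width: 44.7
grip_force: 43.4
```

```bash
python3 - <<'E'
from h import *
show()
f=wristcam();cv2.imwrite("pics/w4.png",f["image"][:,:,::-1])
for dy in (0,2.2):go([unlane(-22,dy,84),unlane(-22,dy,81.5)])
E
```

```text
t 6.63 p [522.7  71.3 120.2] lane [-28.9   6.6 120.2] z [ 0.666  0.046 -0.744] y [-0.073  0.997 -0.005] F [-1.11 -1.89 -2.51] g 44.7 q [ 0.18 -0.15 -1.05 -0.05 -0.07  0.08]
to [530.1  65.2  84. ] tool rows total [ 0.46 -0.16  0.79]
to [530.1  65.2  81.5] tool rows total [0.04 0.   0.05]
to [529.9  67.4  84. ] tool rows total [ 0.46 -0.11  0.79]
to [529.9  67.4  81.5] tool rows total [0.04 0.   0.05]
```

View pics/w4.png

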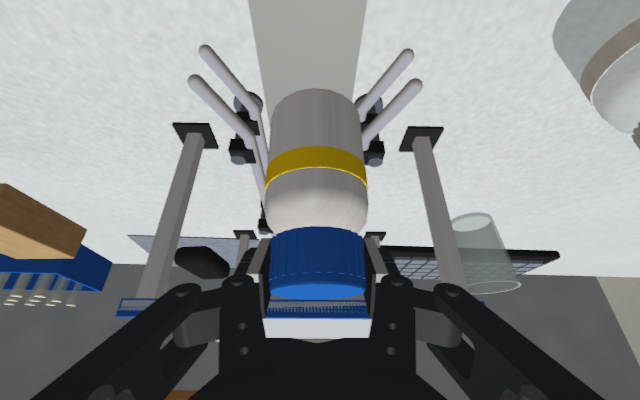

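The descent stopped short: the bottle is still about 39 mm up in the flare, close to the right-hand rail at about (370,120). It looks like a joint-3 limit at this lean. I'll fit a simple arm model from the logged states to plan reachable leans.

```bash
cat > kin.py <<'E'
import numpy as np
from scipy.optimize import least_squares
S=[((1.229,.2133,-.035,1.3235,0),(167.5,470.8,230.8),(0,0,-1)),((1.09,-.11,-.66,.54,-.64),(397.6,355.3,231.2),(.704,.055,-.708)),
((.81,.07,-.80,.07,-.50),(511.2,322.1,135.4),(.703,.051,-.709)),((.74,.25,-.78,-.13,-.45),(567.8,330,80.9),(.707,.056,-.705)),
((.25,-.61,-1.06,.34,-.12),(419.9,66,209.6),(.706,.052,-.706)),((.18,-.15,-1.05,-.05,-.07),(522.7,71.3,120.2),(.666,.046,-.744))]
def fk(k,q):
    h,L1,L2,a,Lw=k[:5];e=q[1]-q[2];f=e+q[3]
    return np.array([L1*np.sin(q[1])+L2*np.cos(e)+a*np.sin(e)+Lw*np.cos(f),h+L1*np.cos(q[1])-L2*np.sin(e)+a*np.cos(e)-Lw*np.sin(f)])
def res(k):
    r=[]
    for q,p,z in S:
        W=np.array(p)-k[5]*np.array(z);c,s=np.cos(q[0]),np.sin(q[0])
        r+=list(fk(k,q)-[c*W[0]+s*W[1],W[2]])+[-s*W[0]+c*W[1]-k[6]]
    return np.array(r)
sol=least_squares(res,[300,350,350,0,50,250,0]);k=sol.x
def ik(p,lean,yaw=.07):
    z=np.array([np.sin(lean)*np.cos(yaw),np.sin(lean)*np.sin(yaw),-np.cos(lean)]);W=np.array(p)-k[5]*z
    q1=np.arctan2(W[1],W[0]);c,s=np.cos(q1),np.sin(q1);zr=c*z[0]+s*z[1];ph=np.arctan2(-z[2],zr)
    best=least_squares(lambda x:fk(k,[0,x[0],x[1],ph-x[0]+x[1]])-[np.hypot(*W[:2]),W[2]],[0,-.7])
    q2,q3=best.x;return np.round([q1,q2,q3,ph-q2+q3,best.cost],2)
E
python3 - <<'E'
from kin import *
print(k.round(1),res(k).round(1))
for x in (-110,-80,-60,-40,-20,0,20):
    p=[552+x,66.7+.07*x,0]
    for z in(46,82):
        print(x,z,[(l,ik([p[0],p[1],z],np.radians(l)).tolist()[1:]) for l in(20,30,40,45)])
E
```

```text
[ 2.481e+02  4.856e+02  3.927e+02  6.480e+01  1.432e+02  3.147e+02
 -3.000e-01] [-0.5  0.4  0.3  0.5 -0.2  0.5 -0.5  0.   1.3  1.2  0.4 -1.8  0.5  0.2
 -0.5 -1.5 -0.9  0.2]
-110 46 [(20, [-0.03, -0.9, 0.36, 0.0]), (30, [-0.12, -1.09, 0.08, 0.0]), (40, [-0.14, -1.29, -0.27, 0.0]), (45, [-0.09, -1.39, -0.51, 0.0])]
-110 82 [(20, [-0.09, -0.83, 0.47, 0.0]), (30, [-0.2, -1.03, 0.22, 0.0]), (40, [-0.26, -1.22, -0.08, 0.0]), (45, [-0.26, -1.32, -0.27, 0.0])]
-80 46 [(20, [0.03, -0.83, 0.36, 0.0]), (30, [-0.05, -1.03, 0.07, 0.0]), (40, [-0.06, -1.23, -0.29, 0.0]), (45, [-0.02, -1.33, -0.53, 0.0])]
-80 82 [(20, [-0.02, -0.78, 0.47, 0.0]), (30, [-0.13, -0.97, 0.2, 0.0]), (40, [-0.18, -1.17, -0.12, 0.0]), (45, [-0.17, -1.27, -0.31, 0.0])]
-60 46 [(20, [0.07, -0.79, 0.36, 0.0]), (30, [-0.01, -0.99, 0.06, 0.0]), (40, [-0.02, -1.19, -0.3, 0.0]), (45, [0.02, -1.29, -0.53, 0.0])]
-60 82 [(20, [0.02, -0.73, 0.47, 0.0]), (30, [-0.08, -0.94, 0.19, 0.0]), (40, [-0.13, -1.13, -0.13, 0.0]), (45, [-0.12, -1.23, -0.33, 0.0])]
-40 46 [(20, [0.11, -0.75, 0.37, 0.0]), (30, [0.03, -0.95, 0.07, 0.0]), (40, [0.0
[... 310 characters left out ...]
1.21, -0.52, 0.0])]
-20 82 [(20, [0.1, -0.65, 0.48, 0.0]), (30, [0.0, -0.86, 0.19, 0.0]), (40, [-0.04, -1.06, -0.14, 0.0]), (45, [-0.03, -1.16, -0.34, 0.0])]
0 46 [(20, [0.18, -0.66, 0.38, 0.0]), (30, [0.11, -0.86, 0.07, 0.0]), (40, [0.1, -1.07, -0.29, 0.0]), (45, [0.13, -1.16, -0.51, 0.0])]
0 82 [(20, [0.14, -0.6, 0.48, 0.0]), (30, [0.04, -0.81, 0.19, 0.0]), (40, [0.0, -1.02, -0.15, 0.0]), (45, [0.01, -1.12, -0.34, 0.0])]
20 46 [(20, [0.22, -0.61, 0.39, 0.0]), (30, [0.15, -0.82, 0.08, 0.0]), (40, [0.13, -1.02, -0.28, 0.0]), (45, [0.16, -1.12, -0.49, 0.0])]
20 82 [(20, [0.17, -0.56, 0.49, 0.0]), (30, [0.08, -0.77, 0.19, 0.0]), (40, [0.04, -0.98, -0.14, 0.0]), (45, [0.05, -1.07, -0.34, 0.0])]
```

play_rows([
  {"dx":0,"dy":-0.06,"dz":0,"wx":0,"wy":0,"wz":0,"gripper":0.9},
  {"dx":0,"dy":-0.06,"dz":0,"wx":0,"wy":0,"wz":0,"gripper":0.9},
  {"dx":0.09,"dy":0,"dz":0.16,"wx":0,"wy":0,"wz":0,"gripper":0.9},
  {"dx":0.09,"dy":0,"dz":0.16,"wx":0,"wy":0,"wz":0,"gripper":0.9},
  {"dx":0.09,"dy":0,"dz":0.16,"wx":0,"wy":0,"wz":0,"gripper":0.9},
  {"dx":0.09,"dy":0,"dz":0.16,"wx":0,"wy":0,"wz":0,"gripper":0.9},
  {"dx":0.09,"dy":0,"dz":0.14,"wx":0,"wy":0,"wz":0,"gripper":0.9},
  {"dx":0,"dy":0,"dz":0,"wx":0,"wy":0,"wz":0,"gripper":0.9},
  {"dx":0,"dy":0,"dz":0,"wx":0,"wy":0,"wz":0,"gripper":0.9},
])

```text
clock: 7.43
tool_pos: [529.8, 66.4, 84.0]
ee_rot: [-0.09, 2.41, 0.028]
wrist_force: [0.1, 0.2, -1.9]
grip_width: 45.0
grip_force: 43.3
```

```bash
python3 - <<'E'
from h import *
show()
go([unlane(-22,2.2,82.5)])
f=wristcam();cv2.imwrite("pics/w5.png",f["image"][:,:,::-1])
E
```

```text
t 7.43 p [529.8  66.4  84. ] lane [-22.2   1.2  84. ] z [ 0.665  0.045 -0.745] y [-0.073  0.997 -0.004] F [ 0.13  0.22 -1.94] g 45.0 q [ 0.16 -0.05 -1.09 -0.2  -0.06  0.06]
to [529.9  67.4  82.5] tool rows total [0.02 0.03 0.03]
```

play_rows([
  {"dx":0.02,"dy":0,"dz":0.02,"wx":0,"wy":0,"wz":0,"gripper":0.9},
  {"dx":0,"dy":0,"dz":0,"wx":0,"wy":0,"wz":0,"gripper":0.5},
  {"dx":0,"dy":0,"dz":0,"wx":0,"wy":0,"wz":0,"gripper":0},
  {"dx":0,"dy":0,"dz":0,"wx":0,"wy":0,"wz":0,"gripper":0},
  {"dx":0,"dy":0,"dz":0,"wx":0,"wy":0,"wz":0,"gripper":0},
  {"dx":0,"dy":0,"dz":0,"wx":0,"wy":0,"wz":0,"gripper":0},
  {"dx":0,"dy":0,"dz":-0.5,"wx":0,"wy":0,"wz":0,"gripper":0},
  {"dx":0,"dy":0,"dz":-0.5,"wx":0,"wy":0,"wz":0,"gripper":0},
  {"dx":0,"dy":0,"dz":-0.6,"wx":0,"wy":0,"wz":0,"gripper":0},
  {"dx":0,"dy":0,"dz":-0.7,"wx":0,"wy":0,"wz":0,"gripper":0},
])

```text
clock: 8.32
tool_pos: [468.0, 62.1, 151.5]
ee_rot: [-0.09, 2.411, 0.028]
wrist_force: [-0.2, 0.5, -0.3]
grip_width: 85.1
grip_force: 0.0
```

play_rows([
  {"dx":0,"dy":0,"dz":0,"wx":0,"wy":0.65,"wz":0,"gripper":1},
  {"dx":0,"dy":0,"dz":0,"wx":0,"wy":0.65,"wz":0,"gripper":1},
  {"dx":0,"dy":0,"dz":0,"wx":0,"wy":0.65,"wz":0,"gripper":1},
  {"dx":0,"dy":0,"dz":0,"wx":0,"wy":0,"wz":0,"gripper":1},
  {"dx":0,"dy":0,"dz":0,"wx":0,"wy":0,"wz":0,"gripper":1},
  {"dx":0,"dy":0,"dz":0,"wx":0,"wy":0,"wz":0,"gripper":1},
])

```text
clock: 8.82
tool_pos: [468.5, 62.2, 150.7]
ee_rot: [-0.097, 2.613, 0.02]
wrist_force: [0.7, -0.1, -0.4]
grip_width: 12.1
grip_force: 0.0
```

```bash
python3 - <<'E'
from h import *
show()
for n in("scene","side"):
    f=grab(n)
    for c,a in blobs(blue(f["image"]),60):print(n,c,a[4],lane(onz(f,c,98)).round(1))
f=wristcam()
for c,a in blobs(blue(f["image"]),300):print(c,a,lane(onz(f,c,98)).round(1))
go([unlane(-92,2.5,75),unlane(-92,2.5,46),unlane(-12,2.5,46)])
E
```

```text
t 8.82 p [468.5  62.2 150.7] lane [-83.7   1.2 150.7] z [ 0.502  0.033 -0.864] y [-0.073  0.997 -0.004] F [ 0.72 -0.06 -0.35] g 12.1 q [ 0.17 -0.24 -0.85  0.43 -0.05  0.08]
scene [265.4 187.9] 130 [ -85.5 -281.8   98. ]
scene [226.5 206. ] 137 [  11.3 -397.7   98. ]
scene [174.2 290. ] 2363 [ 355.6 -472.8   98. ]
side [265.1 123.5] 1046 [ 258.1 -370.    98. ]
side [337.3 126.7] 159 [  10.3 -394.    98. ]
side [362.5 152.4] 174 [ -86.5 -277.7   98. ]
side [319.3 207.4] 110 [  9.5 -31.6  98. ]
side [335.  219.5] 261 [-39.1   2.7  98. ]
[314.8 215. ] [285, 187, 60, 60, 2738] [-50.8  -0.   98. ]
[ 58.9 304.2] [0, 275, 126, 59, 3695] [ 122.6 -307.2   98. ]
[187.1 301.6] [172, 296, 39, 14, 356] [ 112.4 -150.    98. ]
to [460.   62.9  75. ] tool rows total [1.12 0.04 1.54]
to [460.   62.9  46. ] tool rows total [0.36 0.   0.63]
to [539.9  68.4  46. ] tool rows total [-1.73 -0.01  1.  ]
```

play_rows([
  {"dx":0.28,"dy":0.01,"dz":0.38,"wx":0,"wy":0,"wz":0,"gripper":1},
  {"dx":0.28,"dy":0.01,"dz":0.38,"wx":0,"wy":0,"wz":0,"gripper":1},
  {"dx":0.28,"dy":0.01,"dz":0.39,"wx":0,"wy":0,"wz":0,"gripper":1},
  {"dx":0.28,"dy":0.01,"dz":0.39,"wx":0,"wy":0,"wz":0,"gripper":1},
  {"dx":0.12,"dy":0,"dz":0.21,"wx":0,"wy":0,"wz":0,"gripper":1},
  {"dx":0.12,"dy":0,"dz":0.21,"wx":0,"wy":0,"wz":0,"gripper":1},
  {"dx":0.12,"dy":0,"dz":0.21,"wx":0,"wy":0,"wz":0,"gripper":1},
  {"dx":0,"dy":0,"dz":0,"wx":0,"wy":0,"wz":0,"gripper":1},
  {"dx":0,"dy":0,"dz":0,"wx":0,"wy":0,"wz":0,"gripper":1},
])

```text
clock: 9.72
tool_pos: [460.5, 62.8, 46.2]
ee_rot: [-0.097, 2.615, 0.02]
wrist_force: [0.2, -0.1, -0.1]
grip_width: -0.2
grip_force: 0.0
```

play_rows([
  {"dx":-0.13,"dy":0,"dz":0.08,"wx":0,"wy":0,"wz":0,"gripper":1},
  {"dx":-0.13,"dy":0,"dz":0.08,"wx":0,"wy":0,"wz":0,"gripper":1},
  {"dx":-0.13,"dy":0,"dz":0.08,"wx":0,"wy":0,"wz":0,"gripper":1},
  {"dx":-0.13,"dy":0,"dz":0.08,"wx":0,"wy":0,"wz":0,"gripper":1},
  {"dx":-0.13,"dy":0,"dz":0.08,"wx":0,"wy":0,"wz":0,"gripper":1},
  {"dx":-0.13,"dy":0,"dz":0.08,"wx":0,"wy":0,"wz":0,"gripper":1},
  {"dx":-0.13,"dy":0,"dz":0.08,"wx":0,"wy":0,"wz":0,"gripper":1},
  {"dx":-0.13,"dy":0,"dz":0.08,"wx":0,"wy":0,"wz":0,"gripper":1},
])

```text
clock: 10.38
tool_pos: [510.6, 66.5, 45.4]
ee_rot: [-0.097, 2.614, 0.02]
wrist_force: [-2.5, -0.4, 1.5]
grip_width: -0.2
grip_force: 1.1
```

```bash
python3 - <<'E'
from h import *
show()
for n in("scene","side"):
    f=grab(n)
    for c,a in blobs(blue(f["image"]),30):print(n,c,a[4],lane(onz(f,c,98)).round(1))
f=wristcam();cv2.imwrite("pics/w6.png",f["image"][:,:,::-1])
E
```

```text
t 10.38 p [510.6  66.5  45.4] lane [-41.3   2.6  45.4] z [ 0.501  0.033 -0.865] y [-0.073  0.997 -0.004] F [-2.55 -0.43  1.48] g -0.2 q [ 0.16  0.03 -0.95  0.06 -0.05  0.07]
scene [265.5 187.9] 129 [ -85.5 -281.5   98. ]
scene [226.6 206.1] 140 [  11.7 -397.2   98. ]
scene [174.5 290. ] 2364 [ 355.5 -471.9   98. ]
side [265.7 123.1] 1097 [ 256.6 -372.5   98. ]
side [337.4 126.7] 158 [  10. -394.   98.]
side [362.5 152.4] 175 [ -86.5 -277.7   98. ]
side [322.1 214.4] 317 [-2.2 -8.6 98. ]
```

View pics/w6.png

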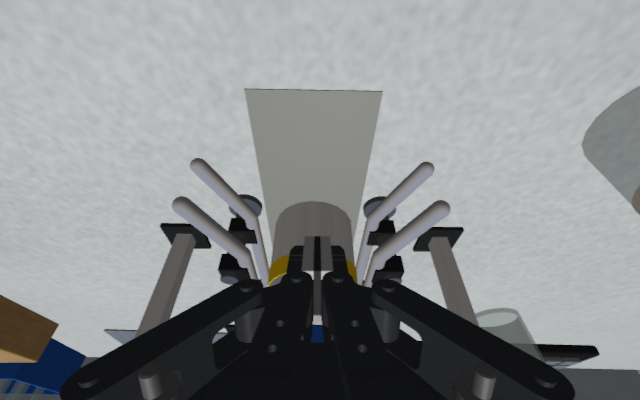

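The fingertips are centred on the back of the bottle between the rails, at about (317,270), and it is sliding in straight.

play_rows([
  {"dx":-0.13,"dy":0,"dz":0.07,"wx":0,"wy":0,"wz":0,"gripper":1},
  {"dx":-0.13,"dy":0,"dz":0.07,"wx":0,"wy":0,"wz":0,"gripper":1},
  {"dx":-0.13,"dy":0,"dz":0.07,"wx":0,"wy":0,"wz":0,"gripper":1},
  {"dx":-0.13,"dy":0,"dz":0.07,"wx":0,"wy":0,"wz":0,"gripper":1},
  {"dx":-0.13,"dy":0,"dz":0.07,"wx":0,"wy":0,"wz":0,"gripper":1},
  {"dx":-0.13,"dy":0,"dz":0.07,"wx":0,"wy":0,"wz":0,"gripper":1},
  {"dx":0,"dy":0,"dz":0,"wx":0,"wy":0,"wz":0,"gripper":1},
  {"dx":0,"dy":0,"dz":0,"wx":0,"wy":0,"wz":0,"gripper":1},
  {"dx":0,"dy":0,"dz":0,"wx":0,"wy":0,"wz":0,"gripper":1},
])

```text
clock: 11.28
tool_pos: [545.1, 69.0, 46.5]
ee_rot: [-0.097, 2.614, 0.02]
wrist_force: [-0.5, -0.2, -0.5]
grip_width: -0.2
grip_force: 0.0
```

```bash
python3 - <<'E'
from h import *
show()
f=grab("side");h=cv2.cvtColor(f["image"],cv2.COLOR_RGB2HSV);m=cv2.inRange(h,(98,35,40),(125,255,255))>0;m[:,:270]=0;m[:160]=0;m[250:]=0
for c,a in blobs(m,20):print(c,a,lane(onz(f,c,98)).round(1))
a=cv2.resize(f["image"][150:290,210:370],None,fx=4.2,fy=4.2,interpolation=2)
cv2.imwrite("pics/s3.png",a[:,:,::-1])
E
```

```text
t 11.28 p [545.1  69.   46.5] lane [-6.7  2.8 46.5] z [ 0.501  0.033 -0.865] y [-0.073  0.997 -0.004] F [-0.53 -0.23 -0.49] g -0.2 q [ 0.15  0.09 -0.88  0.07 -0.04  0.06]
[388.7 177.3] [352, 160, 88, 45, 1286] [-173.2 -180.6   98. ]
[529.8 167.3] [520, 160, 21, 23, 208] [-591.9 -295.5   98. ]
[553.  176.1] [542, 160, 27, 32, 227] [-651.5 -267.7   98. ]
[314.1 211. ] [302, 174, 26, 66, 341] [ 21.3 -16.6  98. ]
[547.  208.9] [537, 202, 22, 21, 212] [-604.2 -132.1   98. ]
[494.8 218.2] [488, 216, 16, 7, 42] [-459.6  -74.4   98. ]
[480.1 238.8] [469, 222, 29, 28, 404] [-413.1    1.2   98. ]
[504.4 245. ] [497, 240, 14, 10, 45] [-470.9   10.3   98. ]
```

View pics/s3.png

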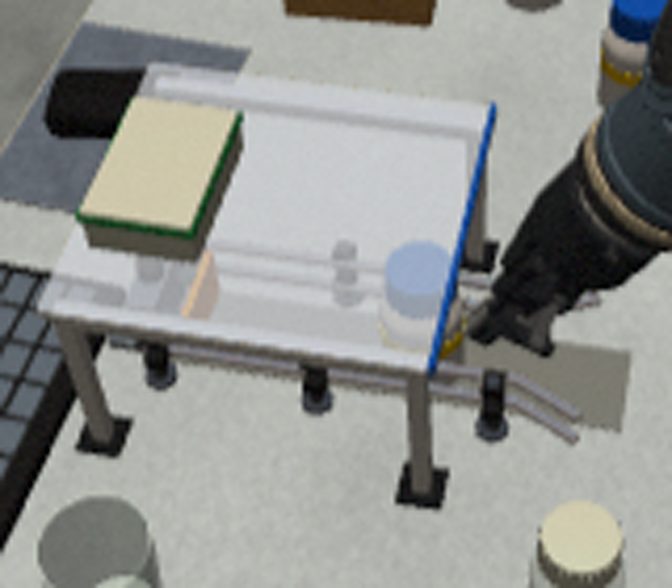

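The side crop shows the bottle upright under the shelf, cap at about (418,275), with the fingers just behind it. Next I'll check its x and plan the fetch of b1.

```bash
python3 - <<'E'
from h import *
from kin import ik
f=grab("side")
for p in((418,276),):
    q=(210+p[0]/4.2,150+p[1]/4.2);print([lane(onz(f,q,z)).round(1) for z in(92,96)])
s,p,R=pose()
ax=R[:,2]
b=np.array([485.5,-220.5,0]);off=19*ax;g=b+[0,0,92]+off
print("ideal g",g, ik(g,np.radians(30)))
# fixed retreat: back 60 mm along lane, up to 170
t1=unlane(-70,2.5,60);t2=np.array([420,0,170.]);t3=g-90*ax
go([t1,t2,t3,g]);print(ik(t3,np.radians(30)))
E
```

```text
[array([31.5, -3. , 92. ]), array([30.9,  0.1, 96. ])]
ideal g [ 495.02809302 -219.87545813   75.57363732] [-0.6   0.09 -0.76  0.29  0.  ]
to [482.   64.4  60. ] tool rows total [ 1.2  -0.   -1.08]
to [420.   0. 170.] tool rows total [ 0.06 -1.51 -3.21]
to [ 449.9 -222.8  153.4] tool rows total [-0.07 -5.61  0.55]
to [ 495.  -219.9   75.6] tool rows total [0.   0.   2.25]
[-0.67 -0.08 -0.7   0.55  0.  ]
```

play_rows([
  {"dx":0.4,"dy":0,"dz":-0.36,"wx":0,"wy":0,"wz":0,"gripper":1},
  {"dx":0.4,"dy":0,"dz":-0.36,"wx":0,"wy":0,"wz":0,"gripper":1},
  {"dx":0.4,"dy":0,"dz":-0.36,"wx":0,"wy":0,"wz":0,"gripper":1},
  {"dx":0.01,"dy":-0.38,"dz":-0.8,"wx":0,"wy":0,"wz":0,"gripper":0},
  {"dx":0.01,"dy":-0.38,"dz":-0.8,"wx":0,"wy":0,"wz":0,"gripper":0},
  {"dx":0.01,"dy":-0.38,"dz":-0.8,"wx":0,"wy":0,"wz":0,"gripper":0},
  {"dx":0.01,"dy":-0.38,"dz":-0.8,"wx":0,"wy":0,"wz":0,"gripper":0},
])

```text
clock: 11.97
tool_pos: [419.7, -0.7, 171.3]
ee_rot: [-0.098, 2.613, 0.02]
wrist_force: [1.2, -0.5, 0.2]
grip_width: 48.1
grip_force: 0.0
```

play_rows([
  {"dx":-0.01,"dy":-0.7,"dz":0.07,"wx":0,"wy":0,"wz":0,"gripper":0},
  {"dx":-0.01,"dy":-0.7,"dz":0.07,"wx":0,"wy":0,"wz":0,"gripper":0},
  {"dx":-0.01,"dy":-0.7,"dz":0.07,"wx":0,"wy":0,"wz":0,"gripper":0},
  {"dx":-0.01,"dy":-0.7,"dz":0.07,"wx":0,"wy":0,"wz":0,"gripper":0},
  {"dx":-0.01,"dy":-0.7,"dz":0.07,"wx":0,"wy":0,"wz":0,"gripper":0},
  {"dx":-0.01,"dy":-0.7,"dz":0.07,"wx":0,"wy":0,"wz":0,"gripper":0},
  {"dx":-0.01,"dy":-0.7,"dz":0.07,"wx":0,"wy":0,"wz":0,"gripper":0},
  {"dx":-0.01,"dy":-0.7,"dz":0.07,"wx":0,"wy":0,"wz":0,"gripper":0},
  {"dx":0,"dy":0,"dz":0,"wx":0,"wy":0,"wz":0,"gripper":0},
  {"dx":0,"dy":0,"dz":0,"wx":0,"wy":0,"wz":0,"gripper":0},
])

```text
clock: 12.8
tool_pos: [451.2, -224.0, 152.9]
ee_rot: [-0.094, 2.614, 0.02]
wrist_force: [-0.4, 0.0, -1.2]
grip_width: 85.2
grip_force: 0.0
```

```bash
cat >> h.py <<'E'
def captop(f,guess):
    # brighter cap top ellipse in the wrist view near the guess
    u=proj(f,guess);c=[x for x in blobs(blue(f["image"]),300)];c=min(c,key=lambda x:np.hypot(*(x[0]-u)))
    x0,y0,w,h,_=c[1];print("blob",c,"pred top",proj(f,np.array(guess)).round(1),"bottom row pred",proj(f,np.array(guess)+23*F)[1].round(1),"col",x0+w/2,"maxrow",y0+h)
E
python3 - <<'E'
from h import *
show();s,p,R=pose();f=wristcam();captop(f,[485.5,-220.5,105])
ax=R[:,2];go([np.array([485.5,-220.5,92])+19*ax])
E
```

```text
t 12.8 p [ 451.2 -224.   152.9] lane [-120.3 -283.2  152.9] z [ 0.501  0.032 -0.865] y [-0.071  0.997 -0.004] F [-0.45  0.04 -1.21] g 85.2 q [-0.67 -0.08 -0.7   0.55  0.34 -0.67]
blob (array([319.3, 205.3]), [289, 174, 62, 62, 3132]) pred top [318.1 220.9] bottom row pred 238.4 col 320.0 maxrow 236
to [ 495.  -219.9   75.6] tool rows total [0.02 0.01 2.22]
```

play_rows([
  {"dx":0,"dy":0,"dz":0.7,"wx":0,"wy":0,"wz":0,"gripper":0},
  {"dx":0.01,"dy":0,"dz":0.7,"wx":0,"wy":0,"wz":0,"gripper":0},
  {"dx":0.01,"dy":0.01,"dz":0.7,"wx":0,"wy":0,"wz":0,"gripper":0},
  {"dx":0,"dy":0,"dz":0.1,"wx":0,"wy":0,"wz":0,"gripper":0},
  {"dx":0,"dy":0,"dz":0,"wx":0,"wy":0,"wz":0,"gripper":0},
  {"dx":0,"dy":0,"dz":0,"wx":0,"wy":0,"wz":0,"gripper":0.9},
  {"dx":0,"dy":0,"dz":0,"wx":0,"wy":0,"wz":0,"gripper":0.9},
  {"dx":0,"dy":0,"dz":0,"wx":0,"wy":0,"wz":0,"gripper":0.9},
  {"dx":0,"dy":0,"dz":0,"wx":0,"wy":0,"wz":0,"gripper":0.9},
  {"dx":0,"dy":0,"dz":0,"wx":0,"wy":0,"wz":0,"gripper":0.9},
  {"dx":0,"dy":0,"dz":0,"wx":0,"wy":0,"wz":0,"gripper":0.9},
  {"dx":0,"dy":0,"dz":0,"wx":0,"wy":0,"wz":0,"gripper":0.9},
], grip_force=40)

```text
clock: 13.85
tool_pos: [495.5, -220.1, 78.3]
ee_rot: [-0.097, 2.611, 0.019]
wrist_force: [-3.4, 2.3, 10.2]
grip_width: 44.9
grip_force: 39.8
```

```bash
python3 - <<'E'
from h import *
from kin import ik
show();s,p,R=pose();z=p[2];o=9.5
t=[p+[0,0,30],unlane(-130+o,2.2,z+30),unlane(-130+o,2.2,z+5),unlane(-45+o,2.2,z+4),unlane(-45+o,2.2,z)]
go(t);print([ik(x,np.radians(30)).tolist() for x in t])
E
```

```text
t 13.85 p [ 495.5 -220.1   78.3] lane [ -75.9 -282.3   78.3] z [ 0.504  0.032 -0.863] y [-0.073  0.997 -0.005] F [-3.39  2.31 10.17] g 44.9 q [-0.6   0.08 -0.77  0.29  0.32 -0.6 ]
to [ 495.5 -220.1  108.3] tool rows total [-0.38 -0.   -0.65]
to [431.6  60.7 108.3] tool rows total [ 0.91  7.12 -0.58]
to [431.6  60.7  83.3] tool rows total [0.32 0.   0.54]
to [516.4  66.5  82.3] tool rows total [-1.82 -0.01  1.09]
to [516.4  66.5  78.3] tool rows total [0.05 0.   0.09]
[[-0.6, 0.04, -0.71, 0.39, 0.0], [0.18, -0.27, -0.99, 0.33, 0.0], [0.18, -0.23, -1.04, 0.23, 0.0], [0.15, -0.03, -0.89, 0.19, 0.0], [0.15, -0.02, -0.89, 0.18, 0.0]]
```

play_rows([
  {"dx":-0.19,"dy":0,"dz":-0.33,"wx":0,"wy":0,"wz":0,"gripper":0.9},
  {"dx":-0.19,"dy":0,"dz":-0.33,"wx":0,"wy":0,"wz":0,"gripper":0.9},
  {"dx":0.1,"dy":0.79,"dz":-0.06,"wx":0,"wy":0,"wz":0,"gripper":0.9},
  {"dx":0.1,"dy":0.79,"dz":-0.06,"wx":0,"wy":0,"wz":0,"gripper":0.9},
  {"dx":0.1,"dy":0.79,"dz":-0.06,"wx":0,"wy":0,"wz":0,"gripper":0.9},
  {"dx":0.1,"dy":0.79,"dz":-0.06,"wx":0,"wy":0,"wz":0,"gripper":0.9},
  {"dx":0.1,"dy":0.79,"dz":-0.06,"wx":0,"wy":0,"wz":0,"gripper":0.9},
  {"dx":0.1,"dy":0.79,"dz":-0.06,"wx":0,"wy":0,"wz":0,"gripper":0.9},
  {"dx":0.1,"dy":0.79,"dz":-0.06,"wx":0,"wy":0,"wz":0,"gripper":0.9},
  {"dx":0.1,"dy":0.79,"dz":-0.06,"wx":0,"wy":0,"wz":0,"gripper":0.9},
  {"dx":0.1,"dy":0.79,"dz":-0.07,"wx":0,"wy":0,"wz":0,"gripper":0.9},
  {"dx":0,"dy":0,"dz":0,"wx":0,"wy":0,"wz":0,"gripper":0.9},
])

```text
clock: 14.85
tool_pos: [430.9, 65.1, 107.5]
ee_rot: [-0.105, 2.612, 0.024]
wrist_force: [-0.0, 0.0, -1.9]
grip_width: 45.1
grip_force: 42.4
```

```bash
python3 - <<'E'
from h import *
show();s,p,R=pose();z=78.3;o=9.5
go([unlane(-130+o,2,z+5),unlane(-45+o,2,z+4),unlane(-45+o,2,z)])
E
```

```text
t 14.85 p [430.9  65.1 107.5] lane [-121.     6.6  107.5] z [ 0.502  0.038 -0.864] y [-0.08   0.997 -0.003] F [-0.03  0.   -1.9 ] g 45.1 q [ 0.19 -0.27 -1.    0.32 -0.06  0.1 ]
to [431.6  60.5  83.3] tool rows total [ 0.3  -0.11  0.53]
to [516.4  66.3  82.3] tool rows total [-1.82 -0.02  1.09]
to [516.4  66.3  78.3] tool rows total [0.05 0.   0.09]
```

play_rows([
  {"dx":0.15,"dy":-0.06,"dz":0.27,"wx":0,"wy":0,"wz":0,"gripper":0.9},
  {"dx":0.15,"dy":-0.05,"dz":0.26,"wx":0,"wy":0,"wz":0,"gripper":0.9},
  {"dx":0,"dy":0,"dz":0,"wx":0,"wy":0,"wz":0,"gripper":0.9},
  {"dx":-0.3,"dy":0,"dz":0.18,"wx":0,"wy":0,"wz":0,"gripper":0.9},
  {"dx":-0.3,"dy":0,"dz":0.18,"wx":0,"wy":0,"wz":0,"gripper":0.9},
  {"dx":-0.3,"dy":-0.01,"dz":0.18,"wx":0,"wy":0,"wz":0,"gripper":0.9},
  {"dx":-0.3,"dy":-0.01,"dz":0.18,"wx":0,"wy":0,"wz":0,"gripper":0.9},
  {"dx":-0.3,"dy":0,"dz":0.18,"wx":0,"wy":0,"wz":0,"gripper":0.9},
  {"dx":-0.3,"dy":0,"dz":0.18,"wx":0,"wy":0,"wz":0,"gripper":0.9},
  {"dx":0,"dy":0,"dz":0,"wx":0,"wy":0,"wz":0,"gripper":0.9},
])

```text
clock: 15.68
tool_pos: [519.2, 60.6, 82.8]
ee_rot: [-0.095, 2.611, 0.02]
wrist_force: [0.7, -0.1, -2.5]
grip_width: 44.5
grip_force: 42.3
```

```bash
python3 - <<'E'
from h import *
show();s,p,R=pose()
go([unlane(lane(p)[0],lane(p)[1],78.8)])
E
```

```text
t 15.68 p [519.2  60.6  82.8] lane [-33.1  -3.9  82.8] z [ 0.503  0.033 -0.864] y [-0.072  0.997 -0.004] F [ 0.67 -0.05 -2.47] g 44.5 q [ 0.14 -0.03 -0.88  0.19 -0.04  0.06]
to [519.2  60.6  78.8] tool rows total [0.05 0.   0.09]
```

play_rows([
  {"dx":0,"dy":0.07,"dz":0,"wx":0,"wy":0,"wz":0,"gripper":0.9},
  {"dx":0,"dy":0.07,"dz":0,"wx":0,"wy":0,"wz":0,"gripper":0.9},
  {"dx":0.05,"dy":0,"dz":0.09,"wx":0,"wy":0,"wz":0,"gripper":0.9},
  {"dx":0,"dy":0,"dz":0,"wx":0,"wy":0,"wz":0,"gripper":0.9},
  {"dx":0,"dy":0,"dz":0,"wx":0,"wy":0,"wz":0,"gripper":0.5},
  {"dx":0,"dy":0,"dz":0,"wx":0,"wy":0,"wz":0,"gripper":0},
  {"dx":0,"dy":0,"dz":0,"wx":0,"wy":0,"wz":0,"gripper":0},
  {"dx":0,"dy":0,"dz":0,"wx":0,"wy":0,"wz":0,"gripper":0},
  {"dx":0,"dy":0,"dz":0,"wx":0,"wy":0,"wz":0,"gripper":0},
])

```text
clock: 16.43
tool_pos: [516.0, 66.4, 77.1]
ee_rot: [-0.097, 2.614, 0.02]
wrist_force: [-0.2, 0.1, -0.0]
grip_width: 85.3
grip_force: 0.0
```

play_rows([
  {"dx":0,"dy":0,"dz":-0.5,"wx":0,"wy":0,"wz":0,"gripper":0},
  {"dx":0,"dy":0,"dz":-0.6,"wx":0,"wy":0,"wz":0,"gripper":0},
  {"dx":0,"dy":0,"dz":-0.7,"wx":0,"wy":0,"wz":0,"gripper":0},
  {"dx":0.4,"dy":0,"dz":-0.3,"wx":0,"wy":0,"wz":0,"gripper":0},
  {"dx":0.3,"dy":0,"dz":0,"wx":0,"wy":0,"wz":0,"gripper":1},
  {"dx":0,"dy":0,"dz":0,"wx":0,"wy":0,"wz":0,"gripper":1},
  {"dx":0,"dy":0,"dz":0,"wx":0,"wy":0,"wz":0,"gripper":1},
  {"dx":0,"dy":0,"dz":0,"wx":0,"wy":0,"wz":0,"gripper":1},
  {"dx":0,"dy":0,"dz":0,"wx":0,"wy":0,"wz":0,"gripper":1},
])

```text
clock: 17.18
tool_pos: [450.6, 61.9, 135.8]
ee_rot: [-0.097, 2.614, 0.02]
wrist_force: [0.4, 0.2, -0.8]
grip_width: 25.7
grip_force: 0.0
```

```bash
python3 - <<'E'
from h import *
show()
f=grab("side")
for c,a in blobs(blue(f["image"]),60):print(c,a[4],lane(onz(f,c,98)).round(1))
f=wristcam()
for c,a in blobs(blue(f["image"]),300):print(c,a,lane(onz(f,c,98)).round(1))
go([unlane(-95,2.5,46),unlane(-7,2.5,46)])
E
```

```text
t 17.18 p [450.6  61.9 135.8] lane [-101.4    2.1  135.8] z [ 0.501  0.033 -0.865] y [-0.073  0.997 -0.004] F [ 0.37  0.22 -0.79] g 25.7 q [ 0.17 -0.26 -0.91  0.4  -0.05  0.09]
[264.8 123.5] 1033 [ 259.1 -369.8   98. ]
[337.3 126.7] 154 [  10.3 -394.    98. ]
[319.1 208.2] 115 [  9.5 -28.7  98. ]
[337.2 220.6] 261 [-45.4   5.4  98. ]
[317.  255.2] [289, 211, 58, 95, 3533] [-35.1   2.8  98. ]
[ 59.1 316.6] [0, 287, 126, 58, 3483] [ 104.1 -296.3   98. ]
to [457.   62.7  46. ] tool rows total [0.98 0.02 2.02]
to [544.8  68.7  46. ] tool rows total [-1.9  -0.01  1.1 ]
```

play_rows([
  {"dx":0.25,"dy":0,"dz":0.5,"wx":0,"wy":0,"wz":0,"gripper":1},
  {"dx":0.25,"dy":0.01,"dz":0.5,"wx":0,"wy":0,"wz":0,"gripper":1},
  {"dx":0.24,"dy":0.01,"dz":0.51,"wx":0,"wy":0,"wz":0,"gripper":1},
  {"dx":0.24,"dy":0,"dz":0.51,"wx":0,"wy":0,"wz":0,"gripper":1},
  {"dx":0,"dy":0,"dz":0,"wx":0,"wy":0,"wz":0,"gripper":1},
  {"dx":0,"dy":0,"dz":0,"wx":0,"wy":0,"wz":0,"gripper":1},
  {"dx":0,"dy":0,"dz":0,"wx":0,"wy":0,"wz":0,"gripper":1},
])

```text
clock: 17.87
tool_pos: [457.2, 62.9, 47.2]
ee_rot: [-0.097, 2.613, 0.02]
wrist_force: [0.1, -0.7, -0.0]
grip_width: -0.0
grip_force: 0.0
```

play_rows([
  {"dx":-0.16,"dy":0,"dz":0.09,"wx":0,"wy":0,"wz":0,"gripper":1},
  {"dx":-0.16,"dy":0,"dz":0.09,"wx":0,"wy":0,"wz":0,"gripper":1},
  {"dx":-0.16,"dy":0,"dz":0.09,"wx":0,"wy":0,"wz":0,"gripper":1},
  {"dx":-0.16,"dy":0,"dz":0.09,"wx":0,"wy":0,"wz":0,"gripper":1},
  {"dx":-0.16,"dy":0,"dz":0.09,"wx":0,"wy":0,"wz":0,"gripper":1},
  {"dx":-0.16,"dy":0,"dz":0.09,"wx":0,"wy":0,"wz":0,"gripper":1},
  {"dx":-0.16,"dy":0,"dz":0.09,"wx":0,"wy":0,"wz":0,"gripper":1},
  {"dx":-0.16,"dy":0,"dz":0.09,"wx":0,"wy":0,"wz":0,"gripper":1},
  {"dx":-0.16,"dy":0,"dz":0.09,"wx":0,"wy":0,"wz":0,"gripper":1},
  {"dx":0,"dy":0,"dz":0,"wx":0,"wy":0,"wz":0,"gripper":1},
])

```text
clock: 18.7
tool_pos: [524.3, 67.8, 47.5]
ee_rot: [-0.097, 2.612, 0.02]
wrist_force: [0.5, 0.9, 0.1]
grip_width: -0.0
grip_force: 0.0
```

```bash
python3 - <<'E'
from h import *
show();go([unlane(-6,2.5,46)])
E
```

```text
t 18.7 p [524.3  67.8  47.5] lane [-27.6   3.   47.5] z [ 0.502  0.033 -0.864] y [-0.073  0.997 -0.004] F [0.48 0.87 0.12] g -0.0 q [ 0.16  0.05 -0.92  0.07 -0.05  0.07]
to [545.8  68.8  46. ] tool rows total [-0.45 -0.01  0.3 ]
```

play_rows([
  {"dx":-0.11,"dy":0,"dz":0.07,"wx":0,"wy":0,"wz":0,"gripper":1},
  {"dx":-0.11,"dy":0,"dz":0.07,"wx":0,"wy":0,"wz":0,"gripper":1},
  {"dx":-0.11,"dy":0,"dz":0.08,"wx":0,"wy":0,"wz":0,"gripper":1},
  {"dx":-0.12,"dy":0,"dz":0.08,"wx":0,"wy":0,"wz":0,"gripper":1},
  {"dx":0,"dy":0,"dz":0,"wx":0,"wy":0,"wz":0,"gripper":1},
  {"dx":0,"dy":0,"dz":0,"wx":0,"wy":0,"wz":0,"gripper":1},
])

```text
clock: 19.2
tool_pos: [544.5, 69.2, 45.9]
ee_rot: [-0.097, 2.613, 0.02]
wrist_force: [0.3, -1.1, -0.3]
grip_width: 0.1
grip_force: 0.0
```

```bash
python3 - <<'E'
from h import *
from kin import ik
show()
f=grab("side");a=cv2.resize(f["image"][150:290,210:370],None,fx=4.2,fy=4.2,interpolation=2)
cv2.imwrite("pics/s4.png",a[:,:,::-1])
s,p,R=pose();ax=R[:,2];b=np.array([591,-330,0]);g=b+[0,0,92]+19*ax;t2=np.array([420,0,170.]);t3=g-90*ax
go([t2+[62,64.4,-110],t2,t3,g]);print(ik(t3,np.radians(30)),ik(g,np.radians(30)))
E
```

```text
t 19.2 p [544.5  69.2  45.9] lane [-7.3  3.  45.9] z [ 0.502  0.033 -0.864] y [-0.073  0.997 -0.004] F [ 0.32 -1.12 -0.31] g 0.1 q [ 0.15  0.09 -0.88  0.07 -0.04  0.07]
to [482.   64.4  60. ] tool rows total [ 1.17 -0.01 -1.09]
to [420.   0. 170.] tool rows total [ 0.06 -1.5  -3.21]
to [ 555.4 -332.3  153.4] tool rows total [-2.17 -8.53  1.78]
to [ 600.5 -329.4   75.6] tool rows total [-0.    0.    2.25]
[-0.71  0.23 -0.36  0.6   0.  ] [-0.65  0.36 -0.39  0.41  0.  ]
```

View pics/s4.png

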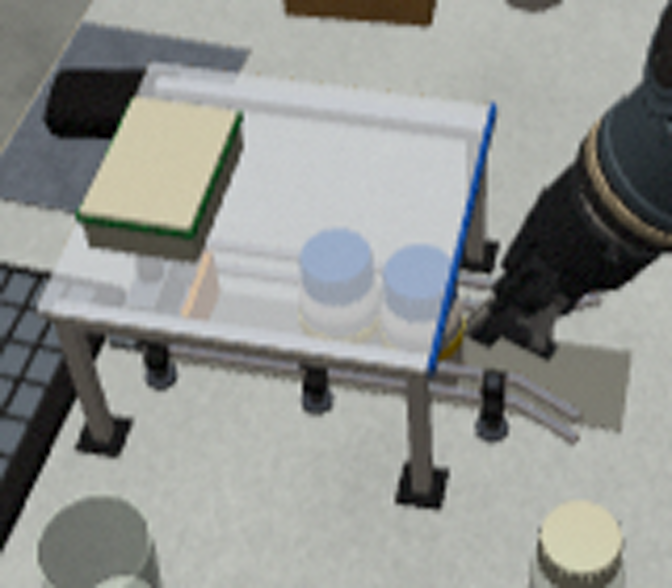

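Both bottles stand upright under the shelf, caps at about (336,265) and (418,275), with a gap left before the orange plate at (200,285). Next is b2. That was my tenth picture, so I work from numbers from here.

play_rows([
  {"dx":0.4,"dy":0,"dz":-0.36,"wx":0,"wy":0,"wz":0,"gripper":1},
  {"dx":0.4,"dy":0,"dz":-0.36,"wx":0,"wy":0,"wz":0,"gripper":1},
  {"dx":0.4,"dy":0,"dz":-0.36,"wx":0,"wy":0,"wz":0,"gripper":1},
  {"dx":0.01,"dy":-0.38,"dz":-0.8,"wx":0,"wy":0,"wz":0,"gripper":0},
  {"dx":0.01,"dy":-0.38,"dz":-0.8,"wx":0,"wy":0,"wz":0,"gripper":0},
  {"dx":0.01,"dy":-0.38,"dz":-0.8,"wx":0,"wy":0,"wz":0,"gripper":0},
  {"dx":0.01,"dy":-0.38,"dz":-0.8,"wx":0,"wy":0,"wz":0,"gripper":0},
])

```text
clock: 19.83
tool_pos: [418.5, -0.6, 170.5]
ee_rot: [-0.098, 2.613, 0.02]
wrist_force: [0.9, -0.4, -0.5]
grip_width: 48.2
grip_force: 0.0
```

play_rows([
  {"dx":0,"dy":-0.75,"dz":0,"wx":0,"wy":0,"wz":0,"gripper":0},
  {"dx":0,"dy":-0.75,"dz":0,"wx":0,"wy":0,"wz":0,"gripper":0},
  {"dx":0,"dy":-0.75,"dz":0,"wx":0,"wy":0,"wz":0,"gripper":0},
  {"dx":0,"dy":-0.75,"dz":0,"wx":0,"wy":0,"wz":0,"gripper":0},
  {"dx":-0.3,"dy":-0.75,"dz":0.25,"wx":0,"wy":0,"wz":0,"gripper":0},
  {"dx":-0.3,"dy":-0.75,"dz":0.25,"wx":0,"wy":0,"wz":0,"gripper":0},
  {"dx":-0.3,"dy":-0.75,"dz":0.25,"wx":0,"wy":0,"wz":0,"gripper":0},
  {"dx":-0.3,"dy":-0.75,"dz":0.25,"wx":0,"wy":0,"wz":0,"gripper":0},
  {"dx":-0.3,"dy":-0.75,"dz":0.25,"wx":0,"wy":0,"wz":0,"gripper":0},
  {"dx":-0.3,"dy":-0.75,"dz":0.25,"wx":0,"wy":0,"wz":0,"gripper":0},
  {"dx":-0.3,"dy":-0.75,"dz":0.25,"wx":0,"wy":0,"wz":0,"gripper":0},
  {"dx":0,"dy":0,"dz":0,"wx":0,"wy":0,"wz":0,"gripper":0},
])

```text
clock: 20.83
tool_pos: [553.5, -325.4, 151.4]
ee_rot: [-0.095, 2.614, 0.018]
wrist_force: [-0.5, 1.3, 1.1]
grip_width: 85.2
grip_force: 0.0
```

```bash
python3 - <<'E'
from h import *
show();s,p,R=pose();f=wristcam();captop(f,[591,-330,105])
ax=R[:,2];g=np.array([591,-330,92])+19*ax;go([g-70*ax,g])
E
```

```text
t 20.83 p [ 553.5 -325.4  151.4] lane [ -25.2 -391.3  151.4] z [ 0.502  0.031 -0.865] y [-0.071  0.997 -0.005] F [-0.51  1.31  1.14] g 85.2 q [-0.7   0.21 -0.38  0.58  0.36 -0.7 ]
blob (array([309.3, 208. ]), [279, 177, 61, 62, 3136]) pred top [307.1 224.5] bottom row pred 241.7 col 309.5 maxrow 239
to [ 565.4 -331.6  136.1] tool rows total [-0.08 -0.23  0.49]
to [ 600.5 -329.4   75.6] tool rows total [-0.   -0.    1.75]
```

play_rows([
  {"dx":-0.08,"dy":-0.2,"dz":0.49,"wx":0,"wy":0,"wz":0,"gripper":0},
  {"dx":0,"dy":0,"dz":0.58,"wx":0,"wy":0,"wz":0,"gripper":0},
  {"dx":0,"dy":0,"dz":0.58,"wx":0,"wy":0,"wz":0,"gripper":0},
  {"dx":0,"dy":0,"dz":0.58,"wx":0,"wy":0,"wz":0,"gripper":0},
  {"dx":0,"dy":0,"dz":0,"wx":0,"wy":0,"wz":0,"gripper":0},
  {"dx":0,"dy":0,"dz":0,"wx":0,"wy":0,"wz":0,"gripper":0.9},
  {"dx":0,"dy":0,"dz":0,"wx":0,"wy":0,"wz":0,"gripper":0.9},
  {"dx":0,"dy":0,"dz":0,"wx":0,"wy":0,"wz":0,"gripper":0.9},
  {"dx":0,"dy":0,"dz":0,"wx":0,"wy":0,"wz":0,"gripper":0.9},
  {"dx":0,"dy":0,"dz":0,"wx":0,"wy":0,"wz":0,"gripper":0.9},
  {"dx":0,"dy":0,"dz":0,"wx":0,"wy":0,"wz":0,"gripper":0.9},
  {"dx":0,"dy":0,"dz":0,"wx":0,"wy":0,"wz":0,"gripper":0.9},
], grip_force=40)

```text
clock: 21.88
tool_pos: [600.1, -326.7, 78.7]
ee_rot: [-0.097, 2.611, 0.018]
wrist_force: [-2.6, 0.4, 8.2]
grip_width: 44.9
grip_force: 40.3
```

```bash
python3 - <<'E'
from h import *
show();s,p,R=pose();z=p[2];o=9.5
t=[p+[0,0,30],np.array([431,-150,z+30]),unlane(-130+o,2.2,z+30),unlane(-130+o,2.2,z+5)]
go(t)
E
```

```text
t 21.88 p [ 600.1 -326.7   78.7] lane [  21.2 -395.7   78.7] z [ 0.503  0.032 -0.863] y [-0.073  0.997 -0.006] F [-2.63  0.36  8.17] g 44.9 q [-0.65  0.35 -0.4   0.4   0.34 -0.65]
to [ 600.1 -326.7  108.7] tool rows total [-0.38 -0.   -0.65]
to [ 431.  -150.   108.7] tool rows total [ 3.35  4.71 -1.99]
to [431.6  60.7 108.7] tool rows total [-0.36  5.25  0.18]
to [431.6  60.7  83.7] tool rows total [0.32 0.   0.54]
```

play_rows([
  {"dx":-0.19,"dy":0,"dz":-0.33,"wx":0,"wy":0,"wz":0,"gripper":0.9},
  {"dx":-0.19,"dy":0,"dz":-0.33,"wx":0,"wy":0,"wz":0,"gripper":0.9},
  {"dx":0.42,"dy":0.59,"dz":-0.25,"wx":0,"wy":0,"wz":0,"gripper":0.9},
  {"dx":0.42,"dy":0.59,"dz":-0.25,"wx":0,"wy":0,"wz":0,"gripper":0.9},
  {"dx":0.42,"dy":0.59,"dz":-0.25,"wx":0,"wy":0,"wz":0,"gripper":0.9},
  {"dx":0.42,"dy":0.59,"dz":-0.25,"wx":0,"wy":0,"wz":0,"gripper":0.9},
  {"dx":0.42,"dy":0.59,"dz":-0.25,"wx":0,"wy":0,"wz":0,"gripper":0.9},
  {"dx":0.42,"dy":0.59,"dz":-0.25,"wx":0,"wy":0,"wz":0,"gripper":0.9},
  {"dx":0.42,"dy":0.59,"dz":-0.25,"wx":0,"wy":0,"wz":0,"gripper":0.9},
  {"dx":0.42,"dy":0.58,"dz":-0.25,"wx":0,"wy":0,"wz":0,"gripper":0.9},
])

```text
clock: 22.72
tool_pos: [428.2, -148.5, 108.1]
ee_rot: [-0.096, 2.614, 0.02]
wrist_force: [0.0, 0.0, -2.1]
grip_width: 44.7
grip_force: 42.3
```

play_rows([
  {"dx":-0.05,"dy":0.75,"dz":0.03,"wx":0,"wy":0,"wz":0,"gripper":0.9},
  {"dx":-0.05,"dy":0.75,"dz":0.03,"wx":0,"wy":0,"wz":0,"gripper":0.9},
  {"dx":-0.05,"dy":0.75,"dz":0.03,"wx":0,"wy":0,"wz":0,"gripper":0.9},
  {"dx":-0.05,"dy":0.75,"dz":0.03,"wx":0,"wy":0,"wz":0,"gripper":0.9},
  {"dx":-0.05,"dy":0.75,"dz":0.03,"wx":0,"wy":0,"wz":0,"gripper":0.9},
  {"dx":-0.05,"dy":0.75,"dz":0.03,"wx":0,"wy":0,"wz":0,"gripper":0.9},
  {"dx":-0.05,"dy":0.7,"dz":0.03,"wx":0,"wy":0,"wz":0,"gripper":0.9},
  {"dx":0,"dy":0,"dz":0,"wx":0,"wy":0,"wz":0,"gripper":0.9},
  {"dx":0,"dy":0,"dz":0,"wx":0,"wy":0,"wz":0,"gripper":0.9},
  {"dx":0,"dy":0,"dz":0,"wx":0,"wy":0,"wz":0,"gripper":0.9},
])

```text
clock: 23.55
tool_pos: [430.5, 59.1, 107.0]
ee_rot: [-0.098, 2.614, 0.02]
wrist_force: [0.3, -0.6, -2.3]
grip_width: 44.9
grip_force: 42.6
```

```bash
python3 - <<'E'
from h import *
show();z=78.7;o=9.5
go([unlane(-130+o,2,z+5),unlane(-45+o,2,z+4),unlane(-45+o,2,z)])
E
```

```text
t 23.55 p [430.5  59.1 107. ] lane [-121.7    0.6  107. ] z [ 0.501  0.033 -0.865] y [-0.073  0.997 -0.004] F [ 0.26 -0.59 -2.32] g 44.9 q [ 0.18 -0.27 -1.    0.32 -0.06  0.09]
to [431.6  60.5  83.7] tool rows total [0.27 0.04 0.52]
to [516.4  66.3  82.7] tool rows total [-1.82 -0.01  1.09]
to [516.4  66.3  78.7] tool rows total [0.05 0.   0.09]
```

play_rows([
  {"dx":0.13,"dy":0.02,"dz":0.26,"wx":0,"wy":0,"wz":0,"gripper":0.9},
  {"dx":0.14,"dy":0.02,"dz":0.26,"wx":0,"wy":0,"wz":0,"gripper":0.9},
  {"dx":-0.3,"dy":0,"dz":0.18,"wx":0,"wy":0,"wz":0,"gripper":0.9},
  {"dx":-0.3,"dy":0,"dz":0.18,"wx":0,"wy":0,"wz":0,"gripper":0.9},
  {"dx":-0.3,"dy":0,"dz":0.18,"wx":0,"wy":0,"wz":0,"gripper":0.9},
  {"dx":-0.3,"dy":0,"dz":0.18,"wx":0,"wy":0,"wz":0,"gripper":0.9},
  {"dx":-0.3,"dy":0,"dz":0.18,"wx":0,"wy":0,"wz":0,"gripper":0.9},
  {"dx":-0.3,"dy":0,"dz":0.18,"wx":0,"wy":0,"wz":0,"gripper":0.9},
  {"dx":0,"dy":0,"dz":0,"wx":0,"wy":0,"wz":0,"gripper":0.9},
  {"dx":0,"dy":0,"dz":0,"wx":0,"wy":0,"wz":0,"gripper":0.9},
])

```text
clock: 24.38
tool_pos: [515.7, 65.2, 82.1]
ee_rot: [-0.093, 2.614, 0.019]
wrist_force: [0.0, -0.8, -2.8]
grip_width: 44.7
grip_force: 42.6
```

```bash
python3 - <<'E'
from h import *
show();go([unlane(-45+9.5,2,79)])
E
```

```text
t 24.38 p [515.7  65.2  82.1] lane [-36.4   0.9  82.1] z [ 0.501  0.031 -0.865] y [-0.07   0.998 -0.004] F [ 0.01 -0.8  -2.8 ] g 44.7 q [ 0.15 -0.03 -0.89  0.19 -0.05  0.07]
to [516.4  66.3  79. ] tool rows total [0.02 0.03 0.08]
```

play_rows([
  {"dx":0.03,"dy":0.03,"dz":0.07,"wx":0,"wy":0,"wz":0,"gripper":0.9},
  {"dx":0,"dy":0,"dz":0,"wx":0,"wy":0,"wz":0,"gripper":0.9},
  {"dx":0,"dy":0,"dz":0,"wx":0,"wy":0,"wz":0,"gripper":0.5},
  {"dx":0,"dy":0,"dz":0,"wx":0,"wy":0,"wz":0,"gripper":0},
  {"dx":0,"dy":0,"dz":0,"wx":0,"wy":0,"wz":0,"gripper":0},
  {"dx":0,"dy":0,"dz":0,"wx":0,"wy":0,"wz":0,"gripper":0},
  {"dx":0,"dy":0,"dz":0,"wx":0,"wy":0,"wz":0,"gripper":0},
])

```text
clock: 24.97
tool_pos: [516.0, 68.2, 79.6]
ee_rot: [-0.097, 2.613, 0.02]
wrist_force: [-0.4, -0.1, 0.6]
grip_width: 85.3
grip_force: 0.0
```

play_rows([
  {"dx":0,"dy":0,"dz":-0.5,"wx":0,"wy":0,"wz":0,"gripper":0},
  {"dx":0,"dy":0,"dz":-0.6,"wx":0,"wy":0,"wz":0,"gripper":0},
  {"dx":0,"dy":0,"dz":-0.7,"wx":0,"wy":0,"wz":0,"gripper":0},
  {"dx":0.4,"dy":0,"dz":-0.3,"wx":0,"wy":0,"wz":0,"gripper":0},
  {"dx":0.3,"dy":0,"dz":0,"wx":0,"wy":0,"wz":0,"gripper":1},
  {"dx":0,"dy":0,"dz":0,"wx":0,"wy":0,"wz":0,"gripper":1},
  {"dx":0,"dy":0,"dz":0,"wx":0,"wy":0,"wz":0,"gripper":1},
  {"dx":0,"dy":0,"dz":0,"wx":0,"wy":0,"wz":0,"gripper":1},
  {"dx":0,"dy":0,"dz":0,"wx":0,"wy":0,"wz":0,"gripper":1},
])

```text
clock: 25.72
tool_pos: [450.3, 63.6, 138.0]
ee_rot: [-0.097, 2.614, 0.02]
wrist_force: [0.6, 0.1, 0.1]
grip_width: 25.3
grip_force: 0.0
```

```bash
cat >> h.py <<'E'
def orange(n=3):
    # weighted row position of orange plate in scene view; average of n frames
    o=[]
    for i in range(n):
        f=grab("scene");im=f["image"].astype(float)[255:278,328:352];w=np.clip(im[...,0]-im[...,2]-40,0,None);yy,xx=np.mgrid[255:278,328:352]
        u=np.array([(w*xx).sum(),(w*yy).sum()])/w.sum();o.append(np.r_[u,w.sum(),lane(onz(f,u,45))])
    o=np.array(o);print("orange mean",o.mean(0).round(2),"sd",o.std(0).round(2))
E
python3 - <<'E'
from h import *
show();orange()
f=grab("side")
for c,a in blobs(blue(f["image"]),60):print(c,a[4],lane(onz(f,c,98)).round(1))
# colours of the shelf-viewed orange in side
h=f["image"].astype(int);m=(h[...,0]-h[...,2]>40);m[:,:245]=0;m[:,275:]=0;m[:205]=0;m[232:]=0
print(blobs(m,5))
go([unlane(-95,2.5,46)])
E
```

```text
t 25.72 p [450.3  63.6 138. ] lane [-101.7    3.8  138. ] z [ 0.501  0.033 -0.865] y [-0.073  0.997 -0.004] F [0.61 0.1  0.07] g 25.3 q [ 0.18 -0.27 -0.9   0.41 -0.06  0.09]
orange mean [ 338.95  264.19 3947.    182.65   -4.42   45.  ] sd [0.02 0.   2.83 0.01 0.06 0.  ]
[265.  123.3] 1032 [ 258.7 -371.    98. ]
[319.2 207.9] 113 [  9.5 -29.8  98. ]
[338.  220.5] 263 [-47.5   4.7  98. ]
[(array([256.6, 216.7]), [254, 210, 6, 15, 23])]
to [457.   62.7  46. ] tool rows total [ 1.   -0.02  2.07]
```

play_rows([
  {"dx":0.25,"dy":-0.01,"dz":0.51,"wx":0,"wy":0,"wz":0,"gripper":1},
  {"dx":0.25,"dy":-0.01,"dz":0.52,"wx":0,"wy":0,"wz":0,"gripper":1},
  {"dx":0.25,"dy":0,"dz":0.52,"wx":0,"wy":0,"wz":0,"gripper":1},
  {"dx":0.25,"dy":0,"dz":0.52,"wx":0,"wy":0,"wz":0,"gripper":1},
  {"dx":0,"dy":0,"dz":0,"wx":0,"wy":0,"wz":0,"gripper":1},
  {"dx":0,"dy":0,"dz":0,"wx":0,"wy":0,"wz":0,"gripper":1},
  {"dx":0,"dy":0,"dz":0,"wx":0,"wy":0,"wz":0,"gripper":1},
])

```text
clock: 26.5
tool_pos: [457.2, 62.9, 47.2]
ee_rot: [-0.097, 2.613, 0.02]
wrist_force: [0.6, -0.0, -0.3]
grip_width: 0.1
grip_force: 0.0
```

play_rows([
  {"dx":-0.15,"dy":0,"dz":0.09,"wx":0,"wy":0,"wz":0,"gripper":1},
  {"dx":-0.15,"dy":0,"dz":0.09,"wx":0,"wy":0,"wz":0,"gripper":1},
  {"dx":-0.15,"dy":0,"dz":0.09,"wx":0,"wy":0,"wz":0,"gripper":1},
  {"dx":-0.15,"dy":0,"dz":0.09,"wx":0,"wy":0,"wz":0,"gripper":1},
  {"dx":-0.15,"dy":0,"dz":0.09,"wx":0,"wy":0,"wz":0,"gripper":1},
  {"dx":-0.15,"dy":0,"dz":0.09,"wx":0,"wy":0,"wz":0,"gripper":1},
  {"dx":-0.15,"dy":0,"dz":0.09,"wx":0,"wy":0,"wz":0,"gripper":1},
  {"dx":-0.15,"dy":0,"dz":0.09,"wx":0,"wy":0,"wz":0,"gripper":1},
  {"dx":-0.15,"dy":0,"dz":0.09,"wx":0,"wy":0,"wz":0,"gripper":1},
  {"dx":0,"dy":0,"dz":0,"wx":0,"wy":0,"wz":0,"gripper":1},
  {"dx":0,"dy":0,"dz":0,"wx":0,"wy":0,"wz":0,"gripper":1},
])

```text
clock: 27.42
tool_pos: [520.0, 67.4, 45.3]
ee_rot: [-0.097, 2.614, 0.02]
wrist_force: [-1.5, 0.4, 0.2]
grip_width: 0.1
grip_force: 0.0
```

```bash
cat >> h.py <<'E'
def caps():
    # side view: blue through shelf; cap blobs by row sums relative to the empty lane
    f=grab("side");h=cv2.cvtColor(f["image"],cv2.COLOR_RGB2HSV);m=cv2.inRange(h,(98,35,90),(125,255,255))>0;m[:,:255]=0;m[:,330:]=0;m[:195]=0;m[245:]=0
    print([(c,a,lane(onz(f,c,96)).round(1)) for c,a in blobs(m,20)])
E
python3 - <<'E'
from h import *
show();orange(1);caps()
f=grab("scene");print("mm/row",lane(onz(f,(339,265),45))[0]-lane(onz(f,(339,264),45))[0])
E
```

```text
t 27.42 p [520.   67.4  45.3] lane [-31.9   2.9  45.3] z [ 0.501  0.033 -0.865] y [-0.073  0.997 -0.004] F [-1.49  0.41  0.18] g 0.1 q [ 0.16  0.05 -0.94  0.06 -0.05  0.07]
orange mean [ 338.96  264.16 4077.    182.51   -4.41   45.  ] sd [0. 0. 0. 0. 0. 0.]
[(array([318., 216.]), [310, 195, 18, 43, 254], array([ 8.1, -2.9, 96. ])), (array([278.2, 209. ]), [270, 203, 17, 14, 179], array([120.3,  -8.4,  96. ])), (array([297.8, 213.4]), [290, 207, 17, 14, 189], array([63.8, -2.4, 96. ]))]
mm/row 3.898192557641096
```

play_rows([
  {"dx":-0.09,"dy":0,"dz":0.05,"wx":0,"wy":0,"wz":0,"gripper":1},
  {"dx":-0.08,"dy":0,"dz":0.04,"wx":0,"wy":0,"wz":0,"gripper":1},
  {"dx":-0.08,"dy":0,"dz":0.04,"wx":0,"wy":0,"wz":0,"gripper":1},
  {"dx":0,"dy":0,"dz":0,"wx":0,"wy":-0.5,"wz":0,"gripper":1},
  {"dx":0,"dy":0,"dz":0,"wx":0,"wy":-0.5,"wz":0,"gripper":1},
  {"dx":0,"dy":0,"dz":0,"wx":0,"wy":-0.4,"wz":0,"gripper":1},
  {"dx":0,"dy":0,"dz":0,"wx":0,"wy":0,"wz":0,"gripper":1},
  {"dx":0,"dy":0,"dz":0,"wx":0,"wy":0,"wz":0,"gripper":1},
])

```text
clock: 28.23
tool_pos: [530.5, 68.2, 45.6]
ee_rot: [-0.092, 2.469, 0.026]
wrist_force: [-0.1, -0.4, -0.1]
grip_width: -0.1
grip_force: 0.0
```

```bash
python3 - <<'E'
from h import *
show();orange(1);caps();go([unlane(-10,2.9,46)])
E
```

```text
t 28.23 p [530.5  68.2  45.6] lane [-21.3   3.   45.6] z [ 0.621  0.042 -0.783] y [-0.073  0.997 -0.004] F [-0.07 -0.39 -0.09] g -0.1 q [ 0.16  0.05 -1.08 -0.23 -0.06  0.07]
orange mean [ 338.98  264.1  4185.    182.26   -4.37   45.  ] sd [0. 0. 0. 0. 0. 0.]
[(array([315.2, 215.6]), [307, 195, 17, 43, 250], array([15.8, -2.9, 96. ])), (array([274.1, 208.4]), [266, 202, 17, 14, 179], array([132. ,  -8.5,  96. ])), (array([293.4, 212.7]), [286, 206, 17, 14, 184], array([76.2, -2.7, 96. ]))]
to [541.8  68.9  46. ] tool rows total [-0.19 -0.01  0.17]
```

play_rows([
  {"dx":-0.04,"dy":0,"dz":0.03,"wx":0,"wy":0,"wz":0,"gripper":1},
  {"dx":-0.04,"dy":0,"dz":0.03,"wx":0,"wy":0,"wz":0,"gripper":1},
  {"dx":-0.04,"dy":0,"dz":0.03,"wx":0,"wy":0,"wz":0,"gripper":1},
  {"dx":-0.04,"dy":0,"dz":0.03,"wx":0,"wy":0,"wz":0,"gripper":1},
  {"dx":-0.04,"dy":0,"dz":0.03,"wx":0,"wy":0,"wz":0,"gripper":1},
  {"dx":0,"dy":0,"dz":0,"wx":0,"wy":0,"wz":0,"gripper":1},
])

```text
clock: 28.83
tool_pos: [541.2, 69.0, 46.3]
ee_rot: [-0.092, 2.467, 0.026]
wrist_force: [-1.6, 0.6, 0.1]
grip_width: -0.2
grip_force: 1.0
```

```bash
python3 - <<'E'
from h import *
show();orange(1);caps()
E
```

```text
t 28.83 p [541.2  69.   46.3] lane [-10.6   3.   46.3] z [ 0.622  0.042 -0.782] y [-0.073  0.997 -0.004] F [-1.62  0.6   0.14] g -0.2 q [ 0.16  0.07 -1.06 -0.22 -0.06  0.07]
orange mean [ 338.98  264.09 4199.    182.24   -4.36   45.  ] sd [0. 0. 0. 0. 0. 0.]
[(array([312.9, 215.3]), [303, 195, 21, 43, 260], array([22.1, -2.9, 96. ])), (array([271.7, 208.1]), [264, 202, 17, 14, 177], array([138.8,  -8.4,  96. ])), (array([290.9, 212.5]), [283, 206, 17, 15, 188], array([83.1, -2.3, 96. ]))]
```

play_rows([
  {"dx":-0.04,"dy":0,"dz":0.03,"wx":0,"wy":0,"wz":0,"gripper":1},
  {"dx":-0.04,"dy":0,"dz":0.03,"wx":0,"wy":0,"wz":0,"gripper":1},
  {"dx":0,"dy":0,"dz":0,"wx":0,"wy":0,"wz":0,"gripper":1},
])

```text
clock: 29.18
tool_pos: [544.9, 69.3, 46.3]
ee_rot: [-0.092, 2.467, 0.026]
wrist_force: [-2.5, -0.8, 0.3]
grip_width: 0.1
grip_force: 1.0
```

```bash
python3 - <<'E'
from h import *
show();orange(1);caps()
E
```

```text
t 29.18 p [544.9  69.3  46.3] lane [-6.9  3.  46.3] z [ 0.622  0.042 -0.782] y [-0.073  0.997 -0.004] F [-2.48 -0.79  0.28] g 0.1 q [ 0.16  0.07 -1.05 -0.22 -0.06  0.06]
orange mean [ 339.01  264.05 4245.    182.06   -4.28   45.  ] sd [0. 0. 0. 0. 0. 0.]
[(array([312.1, 215.2]), [302, 195, 22, 43, 269], array([24.3, -2.9, 96. ])), (array([270.2, 207.8]), [263, 201, 16, 14, 180], array([143.1,  -8.8,  96. ])), (array([289.7, 212.2]), [282, 206, 17, 14, 184], array([86.5, -2.7, 96. ]))]
```

play_rows([
  {"dx":-0.04,"dy":0,"dz":0.03,"wx":0,"wy":0,"wz":0,"gripper":1},
  {"dx":-0.04,"dy":0,"dz":0.03,"wx":0,"wy":0,"wz":0,"gripper":1},
  {"dx":0,"dy":0,"dz":0,"wx":0,"wy":0,"wz":0,"gripper":1},
])

```text
clock: 29.53
tool_pos: [548.8, 69.5, 46.4]
ee_rot: [-0.092, 2.467, 0.026]
wrist_force: [-1.8, 0.1, -0.8]
grip_width: 0.1
grip_force: 1.0
```

```bash
python3 - <<'E'
from h import *
show();orange(1);caps()
E
```

```text
t 29.53 p [548.8  69.5  46.4] lane [-3.   3.1 46.4] z [ 0.622  0.042 -0.782] y [-0.073  0.997 -0.004] F [-1.78  0.13 -0.77] g 0.1 q [ 0.16  0.08 -1.04 -0.22 -0.06  0.06]
orange mean [ 3.3897e+02  2.6383e+02  4.6360e+03  1.8123e+02 -4.4600e+00  4.5000e+01] sd [0. 0. 0. 0. 0. 0.]
[(array([311.4, 215.1]), [301, 195, 23, 43, 282], array([26.2, -2.9, 96. ])), (array([269. , 207.4]), [261, 201, 17, 14, 177], array([146.8,  -9.6,  96. ])), (array([288.2, 212.2]), [280, 206, 17, 14, 185], array([90.6, -2. , 96. ]))]
```

```bash
cat >> h.py <<'E'
def edge(im):
    pr=(im[255:280,332:347,0].astype(float)-im[255:280,332:347,2]).mean(1);i=int(pr.argmax());h=pr[i]/2
    j=next(j for j in range(i,24) if pr[j+1]<h);e=255+j+(pr[j]-h)/(pr[j]-pr[j+1]);u=next(j for j in range(i,0,-1) if pr[j-1]<h);up=255+u-(pr[u]-h)/(pr[u]-pr[u-1])
    print("edge low",round(e,3),"up",round(up,3),"profile",pr.round(0).astype(int)[3:18].tolist())
E
python3 - <<'E'
from h import *
edge(cv2.imread("pics/scene0.png")[:,:,::-1]);im=grab("scene")["image"];edge(im);cv2.imwrite("pics/sc_now.png",im[:,:,::-1])
E
```

```text
edge low 266.438 up 262.129 profile [-1, 4, 3, 8, 49, 104, 112, 90, 71, 37, 9, -8, -11, -13, -14]
edge low 266.385 up 261.648 profile [6, 25, 41, 38, 68, 112, 115, 87, 69, 39, 8, -8, -13, -12, -13]
```

play_rows([
  {"dx":-0.03,"dy":0,"dz":0.02,"wx":0,"wy":0,"wz":0,"gripper":1},
  {"dx":-0.03,"dy":0,"dz":0.02,"wx":0,"wy":0,"wz":0,"gripper":1},
  {"dx":0,"dy":0,"dz":0,"wx":0,"wy":0,"wz":0,"gripper":1},
])

```text
clock: 29.93
tool_pos: [551.6, 69.7, 46.6]
ee_rot: [-0.092, 2.467, 0.026]
wrist_force: [-2.9, -1.2, -1.2]
grip_width: 0.3
grip_force: 1.2
```

```bash
python3 - <<'E'
from h import *
show();edge(grab("scene")["image"]);caps()
E
```

```text
t 29.93 p [551.6  69.7  46.6] lane [-0.2  3.1 46.6] z [ 0.622  0.042 -0.782] y [-0.073  0.997 -0.004] F [-2.87 -1.16 -1.17] g 0.3 q [ 0.16  0.09 -1.03 -0.22 -0.06  0.06]
edge low 266.363 up 261.164 profile [4, 23, 45, 54, 80, 116, 115, 88, 69, 38, 8, -8, -12, -13, -14]
[(array([311. , 214.9]), [300, 195, 24, 43, 287], array([27.4, -3.4, 96. ])), (array([268.2, 207.4]), [260, 201, 17, 14, 181], array([149. ,  -9.2,  96. ])), (array([287.2, 211.9]), [279, 205, 17, 15, 185], array([93.5, -2.6, 96. ]))]
```

play_rows([
  {"dx":-0.03,"dy":0,"dz":0.02,"wx":0,"wy":0,"wz":0,"gripper":1},
  {"dx":-0.03,"dy":0,"dz":0.03,"wx":0,"wy":0,"wz":0,"gripper":1},
  {"dx":0,"dy":0,"dz":0,"wx":0,"wy":0,"wz":0,"gripper":1},
])

```text
clock: 30.28
tool_pos: [555.0, 70.0, 46.7]
ee_rot: [-0.092, 2.467, 0.026]
wrist_force: [-1.8, -0.3, -2.8]
grip_width: 0.0
grip_force: 1.1
```

```bash
python3 - <<'E'
from h import *
show();edge(grab("scene")["image"]);caps()
E
```

```text
t 30.28 p [555.   70.   46.7] lane [ 3.2  3.1 46.7] z [ 0.622  0.042 -0.782] y [-0.073  0.997 -0.004] F [-1.78 -0.32 -2.78] g 0.0 q [ 0.16  0.09 -1.03 -0.22 -0.06  0.06]
edge low 266.26 up 261.128 profile [3, 14, 35, 57, 92, 123, 115, 88, 70, 38, 7, -9, -12, -12, -14]
[(array([310. , 214.8]), [299, 195, 25, 43, 278], array([30.2, -3.3, 96. ])), (array([266.9, 207.1]), [259, 201, 17, 14, 180], array([152.8,  -9.7,  96. ])), (array([286.2, 211.7]), [278, 205, 17, 15, 184], array([96.4, -2.8, 96. ]))]
```

play_rows([
  {"dx":-0.02,"dy":0,"dz":0.02,"wx":0,"wy":0,"wz":0,"gripper":1},
  {"dx":-0.02,"dy":0,"dz":0.02,"wx":0,"wy":0,"wz":0,"gripper":1},
  {"dx":0,"dy":0,"dz":0,"wx":0,"wy":0,"wz":0,"gripper":1},
])

```text
clock: 30.63
tool_pos: [557.2, 70.2, 46.5]
ee_rot: [-0.092, 2.467, 0.026]
wrist_force: [-2.9, 0.3, 1.2]
grip_width: 0.1
grip_force: 1.6
```

```bash
sed -i 's|;h=pr\[i\]/2|;h=50.|' h.py; python3 - <<'E'
from h import *
show();edge(grab("scene")["image"]);edge(cv2.imread("pics/scene0.png")[:,:,::-1]);caps()
E
```

```text
t 30.63 p [557.2  70.2  46.5] lane [ 5.4  3.1 46.5] z [ 0.622  0.042 -0.782] y [-0.073  0.997 -0.004] F [-2.94  0.26  1.2 ] g 0.1 q [ 0.16  0.1  -1.02 -0.22 -0.06  0.06]
edge low 266.62 up 260.911 profile [2, 13, 26, 52, 96, 123, 116, 89, 70, 38, 8, -8, -12, -12, -14]
edge low 266.619 up 262.015 profile [-1, 4, 3, 8, 49, 104, 112, 90, 71, 37, 9, -8, -11, -13, -14]
[(array([317.1, 215.8]), [312, 195, 12, 43, 93], array([10.6, -3.1, 96. ])), (array([266.3, 207.1]), [259, 201, 16, 14, 174], array([154.4,  -9.4,  96. ])), (array([285.2, 211.6]), [277, 205, 17, 14, 184], array([99.2, -2.7, 96. ])), (array([305.6, 214.2]), [298, 208, 17, 14, 184], array([42.4, -3.3, 96. ]))]
```

play_rows([
  {"dx":-0.02,"dy":0,"dz":0.02,"wx":0,"wy":0,"wz":0,"gripper":1},
  {"dx":-0.02,"dy":0,"dz":0.01,"wx":0,"wy":0,"wz":0,"gripper":1},
  {"dx":0,"dy":0,"dz":0,"wx":0,"wy":0,"wz":0,"gripper":1},
])

```text
clock: 30.98
tool_pos: [559.0, 70.3, 46.4]
ee_rot: [-0.092, 2.467, 0.026]
wrist_force: [-3.0, 0.1, 0.1]
grip_width: -0.0
grip_force: 1.4
```

```bash
python3 - <<'E'
from h import *
show();edge(grab("scene")["image"]);caps()
E
```

```text
t 30.98 p [559.   70.3  46.4] lane [ 7.2  3.1 46.4] z [ 0.622  0.042 -0.782] y [-0.073  0.997 -0.004] F [-2.95  0.14  0.1 ] g -0.0 q [ 0.16  0.1  -1.02 -0.22 -0.06  0.06]
edge low 266.571 up 261.212 profile [1, 9, 17, 40, 87, 122, 114, 91, 68, 36, 7, -8, -12, -12, -14]
[(array([317.1, 215.8]), [312, 195, 12, 43, 94], array([10.6, -3.1, 96. ])), (array([265.8, 207. ]), [258, 200, 16, 14, 169], array([155.9,  -9.5,  96. ])), (array([284.8, 211.5]), [277, 205, 17, 14, 186], array([100.3,  -2.8,  96. ])), (array([305., 214.]), [297, 208, 17, 14, 183], array([44.1, -3.7, 96. ]))]
```

```bash
cat >> h.py <<'E'
def rg(im):
    pr=(im[255:280,332:347,0].astype(float)-im[255:280,332:347,1]).mean(1);w=np.clip(pr[3:16],5,None)-5
    print("RG",pr[3:16].round(1).tolist(),"cent",round((w*np.arange(258,271)).sum()/w.sum(),3))
E
python3 - <<'E'
from h import *
for n in("scene0","sc_now"):rg(cv2.imread(f"pics/{n}.png")[:,:,::-1])
im=grab("scene")["image"];rg(im);cv2.imwrite("pics/sc_now2.png",im[:,:,::-1])
# side view plate face (orange through shelf)
for f,n in((cv2.imread("pics/side0.png")[:,:,::-1],"side0"),(grab("side")["image"],"now")):
    p=(f[212:222,245:272,0].astype(float)-f[212:222,245:272,2]).mean(0);print(n,p.round(0).astype(int).tolist())
E
```

```text
RG [0.2, 1.3, 0.5, 3.5, 26.0, 49.7, 54.2, 50.9, 43.0, 24.9, 8.1, -1.7, -3.2] cent 264.484
RG [1.5, 7.9, 12.2, 14.7, 33.0, 51.9, 55.1, 49.2, 42.3, 26.0, 7.9, -1.5, -4.8] cent 264.072
RG [1.5, 3.9, 6.0, 14.3, 36.8, 53.3, 54.9, 49.5, 42.6, 25.2, 7.5, -1.1, -3.7] cent 264.19
side0 [-6, -6, -6, -5, -6, -4, -4, -5, -5, -1, 15, 23, 27, 27, 20, 16, 11, -1, -4, -3, -3, -3, -4, -4, -3, -4, -4]
now [-6, -6, -6, -6, -7, -5, -5, -5, -5, -1, 17, 27, 30, 7, -9, -10, -12, -15, -16, -17, -16, -16, -16, -13, -13, -12, -12]
```

play_rows([
  {"dx":-0.02,"dy":0,"dz":0.02,"wx":0,"wy":0,"wz":0,"gripper":1},
  {"dx":-0.02,"dy":0,"dz":0.01,"wx":0,"wy":0,"wz":0,"gripper":1},
  {"dx":0,"dy":0,"dz":0,"wx":0,"wy":0,"wz":0,"gripper":1},
])

```text
clock: 31.43
tool_pos: [560.8, 70.4, 46.4]
ee_rot: [-0.092, 2.467, 0.026]
wrist_force: [-4.2, 0.8, 0.6]
grip_width: 0.0
grip_force: 2.1
```

```bash
cat >> h.py <<'E'
def chk():
    show();im=grab("scene")["image"];edge(im);rg(im);f=grab("side")["image"];p=(f[212:222,245:272,0].astype(float)-f[212:222,245:272,2]).mean(0);print("side",p[6:16].round(1).tolist());caps()
E
python3 -c "
from h import *
chk()"
```

```text
t 31.43 p [560.8  70.4  46.4] lane [ 9.1  3.1 46.4] z [ 0.622  0.042 -0.782] y [-0.073  0.997 -0.004] F [-4.2   0.85  0.6 ] g 0.0 q [ 0.16  0.1  -1.01 -0.22 -0.05  0.06]
edge low 266.586 up 261.305 profile [1, 10, 18, 36, 82, 123, 117, 89, 69, 37, 7, -8, -12, -12, -13]
RG [1.8, 4.0, 6.5, 12.9, 35.3, 53.2, 55.2, 49.6, 42.1, 25.3, 7.5, -1.5, -3.7] cent 264.212
side [-5.1, -5.3, -4.9, -1.8, 17.0, 28.4, 13.9, -4.4, -10.7, -11.5]
[(array([317. , 216.5]), [312, 195, 12, 43, 96], array([10.4, -0.7, 96. ])), (array([265.5, 206.8]), [258, 200, 16, 14, 163], array([156.9, -10.1,  96. ])), (array([284. , 211.5]), [276, 205, 17, 15, 186], array([102.5,  -2.5,  96. ])), (array([304.3, 214. ]), [296, 207, 17, 15, 185], array([46. , -3.3, 96. ]))]
```

play_rows([
  {"dx":-0.02,"dy":0,"dz":0.02,"wx":0,"wy":0,"wz":0,"gripper":1},
  {"dx":-0.02,"dy":0,"dz":0.01,"wx":0,"wy":0,"wz":0,"gripper":1},
  {"dx":0,"dy":0,"dz":0,"wx":0,"wy":0,"wz":0,"gripper":1},
])

```text
clock: 31.83
tool_pos: [562.6, 70.5, 46.3]
ee_rot: [-0.092, 2.468, 0.026]
wrist_force: [-7.7, -0.9, 3.3]
grip_width: -0.4
grip_force: 3.8
```

```bash
python3 -c "
from h import *
chk()"
```

```text
t 31.83 p [562.6  70.5  46.3] lane [10.8  3.1 46.3] z [ 0.621  0.042 -0.782] y [-0.073  0.997 -0.004] F [-7.72 -0.95  3.3 ] g -0.4 q [ 0.16  0.11 -1.01 -0.22 -0.05  0.06]
edge low 266.913 up 261.717 profile [0, 7, 11, 23, 61, 112, 121, 97, 77, 47, 13, -6, -12, -12, -14]
RG [1.2, 4.1, 5.1, 8.9, 23.8, 47.9, 55.2, 52.1, 44.9, 29.9, 10.8, -1.1, -4.3] cent 264.566
side [-4.9, -5.6, -4.4, 10.7, 22.2, 26.8, -0.9, -8.1, -9.9, -11.3]
[(array([317. , 216.4]), [312, 195, 12, 43, 98], array([10.5, -1.1, 96. ])), (array([265.1, 206.8]), [258, 200, 15, 14, 158], array([158. ,  -9.9,  96. ])), (array([283.7, 211.4]), [276, 205, 17, 14, 184], array([103.4,  -2.7,  96. ])), (array([303.6, 213.9]), [296, 207, 17, 15, 188], array([47.9, -3.4, 96. ]))]
```

The plate is now in by about 1.3 mm (edge shift plus the force rise to 7.7 N). I'll push about 3.5 mm more.

play_rows([
  {"dx":-0.02,"dy":0,"dz":0.02,"wx":0,"wy":0,"wz":0,"gripper":1},
  {"dx":-0.02,"dy":0,"dz":0.01,"wx":0,"wy":0,"wz":0,"gripper":1},
  {"dx":-0.02,"dy":0,"dz":0.02,"wx":0,"wy":0,"wz":0,"gripper":1},
  {"dx":-0.02,"dy":0,"dz":0.01,"wx":0,"wy":0,"wz":0,"gripper":1},
  {"dx":0,"dy":0,"dz":0,"wx":0,"wy":0,"wz":0,"gripper":1},
  {"dx":0,"dy":0,"dz":0,"wx":0,"wy":0,"wz":0,"gripper":1},
])

```text
clock: 32.48
tool_pos: [566.2, 70.8, 46.2]
ee_rot: [-0.092, 2.468, 0.026]
wrist_force: [-12.3, -1.5, 6.6]
grip_width: -0.4
grip_force: 6.4
```

```bash
python3 -c "
from h import *
chk()"
```

```text
t 32.48 p [566.2  70.8  46.2] lane [14.4  3.1 46.2] z [ 0.621  0.042 -0.783] y [-0.073  0.997 -0.004] F [-12.3   -1.54   6.56] g -0.4 q [ 0.15  0.11 -1.   -0.21 -0.05  0.06]
edge low 267.285 up 262.58 profile [0, 7, 8, 15, 28, 66, 117, 121, 93, 61, 22, -5, -11, -13, -13]
RG [1.0, 3.9, 4.5, 6.1, 9.3, 27.6, 49.3, 54.9, 49.7, 36.2, 17.5, -0.2, -3.1] cent 265.178
side [-5.3, -1.0, 10.8, 26.5, 24.5, 0.3, -7.2, -10.9, -12.5, -12.8]
[(array([317.1, 215.9]), [312, 195, 12, 43, 93], array([10.5, -2.8, 96. ])), (array([264.4, 206.7]), [258, 200, 14, 14, 144], array([160. ,  -9.9,  96. ])), (array([282.1, 211.2]), [274, 205, 17, 15, 186], array([107.9,  -2.6,  96. ])), (array([302.3, 213.8]), [294, 207, 17, 15, 186], array([51.5, -3.1, 96. ]))]
```

play_rows([
  {"dx":0.02,"dy":0,"dz":-0.01,"wx":0,"wy":0,"wz":0,"gripper":1},
  {"dx":0.02,"dy":0,"dz":-0.02,"wx":0,"wy":0,"wz":0,"gripper":1},
  {"dx":0.02,"dy":0,"dz":-0.02,"wx":0,"wy":0,"wz":0,"gripper":1},
  {"dx":0.04,"dy":0,"dz":-0.03,"wx":0,"wy":0,"wz":0,"gripper":1},
  {"dx":0.2,"dy":0,"dz":-0.2,"wx":0,"wy":0,"wz":0,"gripper":1},
  {"dx":0.4,"dy":0,"dz":-0.4,"wx":0,"wy":0,"wz":0,"gripper":1},
  {"dx":0.4,"dy":0,"dz":-0.4,"wx":0,"wy":0,"wz":0,"gripper":1},
  {"dx":0.2,"dy":0,"dz":-0.4,"wx":0,"wy":0,"wz":0,"gripper":1},
  {"dx":0,"dy":0,"dz":0,"wx":0,"wy":0,"wz":0,"gripper":1},
  {"dx":0,"dy":0,"dz":0,"wx":0,"wy":0,"wz":0,"gripper":1},
])

```text
clock: 33.47
tool_pos: [490.9, 65.7, 62.5]
ee_rot: [-0.092, 2.467, 0.026]
wrist_force: [0.9, -0.2, -0.9]
grip_width: 0.1
grip_force: 0.0
```

```bash
python3 -c "
from h import *
chk()"
```

```text
t 33.47 p [490.9  65.7  62.5] lane [-61.    3.2  62.5] z [ 0.622  0.042 -0.782] y [-0.073  0.997 -0.004] F [ 0.85 -0.22 -0.86] g 0.1 q [ 0.18 -0.08 -1.14 -0.15 -0.07  0.08]
edge low 267.241 up 262.589 profile [0, 6, 9, 15, 28, 66, 117, 122, 92, 59, 22, -4, -13, -12, -14]
RG [1.2, 3.9, 4.5, 6.3, 10.3, 27.2, 48.8, 55.0, 49.1, 36.5, 17.4, 0.5, -5.0] cent 265.168
side [-5.5, -1.1, 10.7, 25.7, 23.6, -0.1, -7.1, -11.3, -12.4, -12.4]
[(array([317. , 216.4]), [311, 195, 13, 43, 94], array([10.5, -1.1, 96. ])), (array([264.4, 206.7]), [258, 200, 14, 14, 145], array([160. ,  -9.9,  96. ])), (array([282.2, 211.2]), [274, 205, 17, 14, 184], array([107.6,  -2.7,  96. ])), (array([302.4, 213.7]), [294, 207, 18, 15, 185], array([51.3, -3.5, 96. ]))]
```

```bash
python3 -c "
from bench import arm
print(arm.sign_off())"
```

```text
the job is handed in; nothing more can be done
None
```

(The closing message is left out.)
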